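# Clamp a fuel cartridge into a table fondue stove

### The arm

A 6-joint arm with a two-finger parallel gripper is mounted at the origin on the work surface. World frame = base frame: x ahead of the robot, y to its left, z up, the work surface at z = 0. Lengths are in mm, angles in rad, forces in N, time in s.
With the tool pointing down it reaches from about 350 to 975 mm from the base axis. Payload 7.1 kg.
Tool frame: the origin (TCP) lies on the centre line of the jaws, within the pads' length; the fingertips stand 17 mm ahead of it and the grasp point (between the pads) lies 2 mm behind it; z points along the fingers, y is the direction in which the jaws open and shut (so a half turn about z gives the same grasp; the last joint's range is limited). The gripper opens to 88 mm and grips with 3 to 60 N. Pads are 20 mm wide; open, the fingers measure 115 mm over their backs; the gripper's body (75 mm by 178 mm) begins 61 mm behind the grasp point.
Start: joints at [1.168, 0.423, 1.63, -0, 1.089, -0.019], TCP at [233.997, 579.526, 239.675] pointing down, gripper open.
Joint ranges: [-3, 3], [-0.9, 2.11], [0.09, 2.58], [-1.31, 4.45], [0.11, 2.69], [-2.54, 2.54]. Speed limits (rad/s): [2.39, 2.39, 3.01, 3.14, 3.14, 3.14].

### API

Orientations are given as a rotation vector (axis times angle).
In Python, from workcell import ctrl, imaging, workorder gives the robot as it stands. The module is installed in compiled form; this text tells all that it offers.
- The arm moves only by the shell command python3 -m crank 'ROWS' [OPENING]. ROWS is JSON, a list of rows, each an object with "travel": the shift along the tool's x, y, z as a fraction of full scale, a list of three; "turn": the turn about the tool's z as a fraction of full scale. In form: [{"travel": [dx, dy, dz], "turn": turn}, ...]. A call has 1 to 20 rows; each row shifts and turns the pose as measured when the row begins, along the tool's axes as they then stand; what a row does not reach is not made up. Full scale, the value 1, is 5 cm for a shift and 0.1 rad for a turn. A row lasts 1/10 s, in which the tool goes at most 50 mm and 8.59 degrees, less where a joint would pass 70% of its speed; a pose out of reach is approached as far as the arm can. A call with a number of a shift or a turn outside -1 to 1 is refused whole. A call with a gripper value outside its range is refused whole. OPENING is the gripper command: -1 is shut, 1 is fully open, values between are in proportion, set as the call begins (- or left out, the last holds). The fingers move at their own pace and stop on an object; the grip force is fixed at half the most. Time passes only in rows, so rows that do not move let the fingers close. It gives the time, the measured TCP pose, the force and the opening at its end, in the units of the state.
- ctrl.get_obs(): the state, without advancing time (a new reading comes with each control period).
- imaging.get_image(name): name is "scene" or "top"; returns the picture (400x640x3 uint8, blue, green, red); there is no depth.
- imaging.camera_info(name): a dict with "camera_matrix" (3x3 intrinsics, pixels), "rvec" (rotation vector, rad) and "tvec" (3), from world to camera coordinates, as OpenCV has them. Camera axes: x right, y down, z forward; pixel columns grow to the right and rows downward; lengths in mm; the calibration is good to about 2 mm. A picture is of the moment at which its call begins. camera_info takes no time and is no camera call.
- workorder.close_job(): hands the job in, once; it reports no verdict.
The state is a dict: "t": time; "qpos": joint angles; "qvel": joint speeds; "joint_torque": joint torques, N m; "ee_pos": TCP position; "orientation": TCP orientation; "ft_force": force on the tool from outside, world axes, zero at the start; "moment": the same for the moment, N m; "width": finger opening in mm.
Only numpy, scipy, OpenCV 4.12 (cv2) and the standard library are available. Lean on these libraries where they do the work, as an engineer would, in place of code of your own. Each camera call takes 0.05 s, during which the arm holds its last target.

### The job

Load the fondue stove: lift the sprung clamp bar out of its keeper, turn it at least a quarter turn aside and let it down there, then lay the cartridge in the cradle with its nose in the valve socket and press it home against the rubber seal with about ten newtons, never hard. Finally swing the bar back over the cartridge and lower it into its keeper so that it clamps the cartridge, the nose still touching the seal; never let the bar snap down, and leave everything else on the shelf where it stands.

Things in the scene. Friction and masses are not known exactly. Their poses are not given: they have to be found in the camera images.
- cradle (a point): Cradle of the fixed stainless table stove; a point on the axis on which a laid-in cartridge's axis comes to lie, 45 mm above the shelf. x: along the cradle to the valve socket; z up; y level, to the keeper side. Two steel V saddles (14 mm long, 48 mm wide, tops 9 mm below the axis) stand at x -75 and +30 mm; between them it is free down to the base plate.
- stove: The stove; origin on the shelf 45 mm below cradle, same axes. Its base plate (top 10 mm above the shelf) spans x -100 to 135, y -95 to 90 mm; beyond x 135 mm stands its round pot frame, 105 mm high, centred at x 245 mm.
- socket: Valve socket: fixed dark tube on the cradle axis, bore 28, outside 38 mm. Origin: centre of its open mouth, 83 mm along x from cradle, same axes. A sprung rubber seal waits inside: the nose meets it 4 to 20 mm in from the mouth, unmeasured, to be felt. It gives 1 mm per 6 N. 4 N for 0.3 s is home; over 22 N damages it. Let go, it pushes the cartridge back up to 2 mm, still touching.
- post (a point): Point on the upright turning axis of the clamp bar, at the height of the bar's underside when let down (60 mm above the shelf); fixed, at x 34, y -80 mm from cradle. Axes as the cradle's.
- pin (a point): On the axis of the upright round pin at the clamp bar's free end, 128 mm from the turning axis, 30 mm above the bar's underside. The pin turns freely about its own axis; diameter 16 mm, from 8 to 44 mm above the bar's underside, then a cap 20 mm wide, 8 mm high. Pinch it from above; the hand need not turn with the bar.
- lift (a joint): Height of the clamp bar above its lowest position, m, 0 to 0.032. A spring pulls it down with 7 N at 0, 11 N at 0.03, plus 2 N weight. It clears its keeper above 0.014. With the cartridge under it, it rests at 0.002 to 0.005. Falling faster than 0.25 m/s while above 0.012 is snapping down.
- swing (a joint): Turn of the clamp bar about the post, rad, -0.2 to 1.9. 0: bar straight across the cradle over x = 34 mm, in its keeper. It grows anticlockwise seen from above: at 1.57 the bar lies beside the cradle and points to the cradle's -x. It stays where it is left (slight friction).
- bar: The clamp bar: flat steel, 14 mm wide, 8 mm thick, 138 mm long, from the post to 10 mm past the pin. Origin on the turning axis at the bar's underside; y axis along the bar to the pin, z up.
- keeper: Keeper: two fixed dark steel lugs (7 by 14 mm, tops 74 mm above the shelf) at x 34, y 48 mm of the cradle, 22 mm apart inside; the let-down bar lies between them with 4 mm play either side and cannot turn. Origin midway between their feet, 10 mm above the shelf. Axes as the cradle's.
- mid (a point): Centre of the cartridge's cylinder: lying, aluminium, diameter 40, length 170 mm, 0.2 to 0.42 kg, with a neck (nose) of diameter 18, length 24 mm on one end. x axis: along it to the nose. It starts on a bamboo rest with two V saddles 110 mm apart, axis 45 mm above the shelf, free between them down to 10 mm above the shelf. Grasp it across the middle.
- nose (a point): Centre of the nose's end face, on the cartridge's axis, 109 mm along x from mid.
- pot: Yellow ceramic fondue pot with a straight handle, diameter 184 mm, height 85 mm. Origin: centre of underside. Bystander.
- caddy: Bamboo fork caddy, 85 by 85 mm, 110 mm high, six forks to 220 mm. Origin: centre of underside. Bystander.
- bowl: White porcelain sauce bowl, diameter 110 mm, height 50 mm. Origin: centre of underside. Bystander.
- mill: Dark wooden pepper mill, diameter 54 mm, height 165 mm. Origin: centre of underside. Bystander.
- kirsch: Green glass bottle, diameter 66 mm, height 210 mm. Origin: centre of underside. Bystander.
- ramekin: Small white cup, diameter 80 mm, height 45 mm. Origin: centre of underside. Bystander.
- saucer: Small white saucer, diameter 130 mm, height 18 mm. Origin: centre of underside. Bystander.
There are look-alikes about, which are no part of the job. Leave any purple look-alike of the part that bears mid alone.

How it is judged (in metres and radians):
On the way, in this order (a step that is already met when the one before it is completed fails the run):
1. the bar is turned at least a quarter turn aside and let down there (value of joint swing above 1.45 rad and value of joint lift below 0.004 m), for 0.2 s.
2. with the bar aside, the cartridge lies in the cradle and its nose is pressed home on the seal with at least 4 N (value of joint swing above 1.3 rad and contact force between cartridge and socket above 4 N and angle between the x axis of mid and the x axis of cradle, either way round below 0.06 rad and x of nose in the frame of socket between 0.002 and 0.03 m and z of nose in the frame of socket between -0.005 and 0.005 m), for 0.3 s.
At the end, for the whole second after the job is handed in: Bar in its keeper (turn within 0.06 rad of 0, height 0.5 to 8 mm), pressing on the cartridge with over 4 N; cartridge at rest in the cradle (axis within 3 mm and 0.04 rad of the cradle's), nose 2 to 30 mm inside the socket and touching the seal (over 0.2 N) (value of joint swing between -0.06 and 0.06 rad and value of joint lift between 0.0005 and 0.008 m and contact force between bar and cartridge above 4 N and contact force between cartridge and socket above 0.2 N and angle between the x axis of mid and the x axis of cradle, either way round below 0.04 rad and y of mid in the frame of cradle between -0.003 and 0.003 m and z of mid in the frame of cradle between -0.003 and 0.003 m and x of nose in the frame of socket between 0.002 and 0.03 m and linear speed of cartridge below 0.01 m/s).
It fails at once if the seal is pushed with more than 22 N (contact force between cartridge and socket above 22 N).
It fails at once if the bar snaps down under its spring (value of joint lift above 0.012 m and velocity of joint lift below -0.25 m/s).
It fails at once if a bystander is disturbed (moved more than 25 mm) (distance of any of pot, caddy, bowl, mill, kirsch, ramekin, saucer from where it was at the start of the episode above 0.025 m).
It also fails if it takes over 72 s, if anything falls off the work surface, if the arm or the gripper's body presses on something with over 40 N, if the wrist force passes 120 N, or if a joint passes its speed limit or range.

## Working session

There is one attempt and no reset: what is moved stays moved. The work goes in short steps, Python scripts to look and compute and a shell command to move; the robot and the scene stay as the last step left them, time stands still between calls to the robot, and variables do not carry over. Pictures are saved under pics/ and viewed, and the job is handed in when it is done.

```bash
mkdir -p pics
python3 - <<'E'
from workcell import ctrl, imaging
import cv2
o=ctrl.get_obs();print(o)
for n in("scene","top"):
    cv2.imwrite(f"pics/{n}0.png",imaging.get_image(n))
    i=imaging.camera_info(n);print(n,i)
E
```

```text
{'t': 0.0, 'qpos': array([ 1.16799738e+00,  4.23874389e-01,  1.63067128e+00, -2.69971103e-05,
        1.08860673e+00, -1.89648082e-02]), 'qvel': array([ 5.24983269e-04, -1.11743522e-03,  7.98247053e-05,  2.68908117e-04,
        9.08082793e-05, -1.46296528e-03]), 'joint_torque': array([ 1.83376003e-03, -5.44626153e+01, -2.73664087e+01,  6.44447585e-02,
        2.27797253e-02, -3.44820296e-05]), 'ee_pos': array([233.80459173, 579.05257679, 238.88808987]), 'orientation': array([-5.99153574e-01, -3.08361950e+00,  2.40339085e-03]), 'ft_force': array([-0.20195876, -1.24928867,  0.71841035]), 'moment': array([ 0.02974159, -0.04845745,  0.00662489]), 'width': 87.92745014458639}
scene {'camera_matrix': array([[477.26986543,   0.        , 328.17257901],
       [  0.        , 477.26986543, 202.60080279],
       [  0.        ,   0.        ,   1.        ]]), 'rvec': array([ 1.77346705,  1.58560074, -0.73092123]), 'tvec': array([  16.79648456, -264.43044036, 1973.99847333])}
top {'camera_matrix': array([[379.77847311,   0.        , 313.38662584],
       [  0.        , 379.77847311, 197.48751417],
       [  0.        ,   0.        ,   1.        ]]), 'rvec': array([ 2.1260639 , -2.12719938,  0.15662495]), 'tvec': array([ -73.29094274,  549.86521527, 1564.84219261])}
```

View pics/scene0.png

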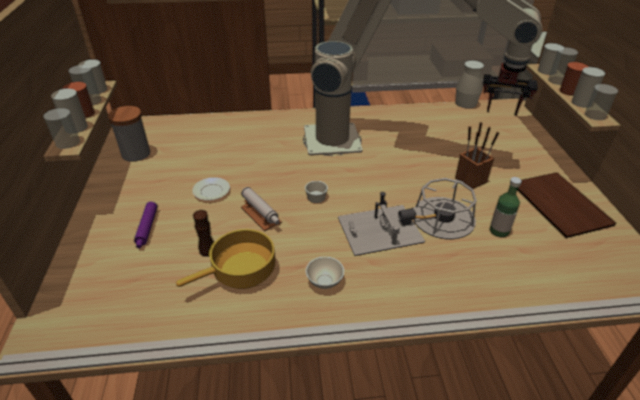

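View pics/top0.png

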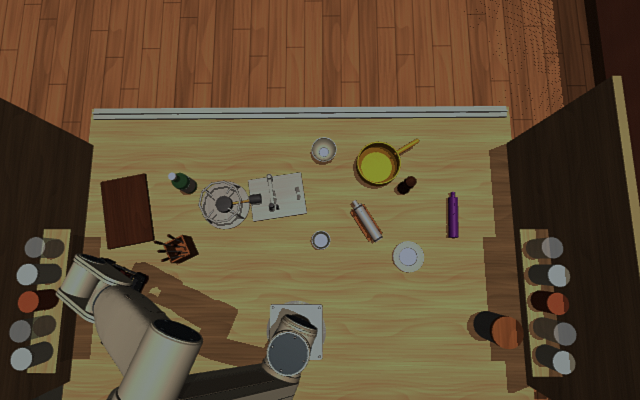

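The scene view shows the silver cartridge on its rest at about (262,207), the purple look-alike at (146,224), and the stove plate at (381,229). In the top view the plate is at (277,197) and the cartridge at (367,222). I'll zoom in.

Run:
```python
import cv2,numpy as np
t=cv2.imread("pics/top0.png");s=cv2.imread("pics/scene0.png")
a=cv2.resize(t[165:230,190:320],None,fx=6,fy=6,interpolation=cv2.INTER_CUBIC)
cv2.imwrite("pics/c1.png",cv2.convertScaleAbs(a,alpha=1.5))
a=cv2.resize(t[185:260,320:420],None,fx=7,fy=7,interpolation=cv2.INTER_CUBIC)
cv2.imwrite("pics/c2.png",cv2.convertScaleAbs(a,alpha=1.5))
a=cv2.resize(s[170:260,330:490],None,fx=5,fy=5,interpolation=cv2.INTER_CUBIC)
cv2.imwrite("pics/c3.png",cv2.convertScaleAbs(a,alpha=1.5))
a=cv2.resize(s[175:240,230:300],None,fx=8,fy=8,interpolation=cv2.INTER_CUBIC)
cv2.imwrite("pics/c4.png",cv2.convertScaleAbs(a,alpha=1.5))
```

```text
(no output)
```

View pics/c1.png

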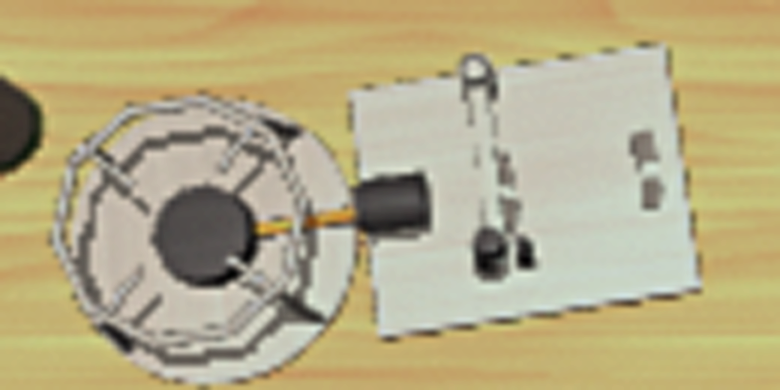

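View pics/c2.png

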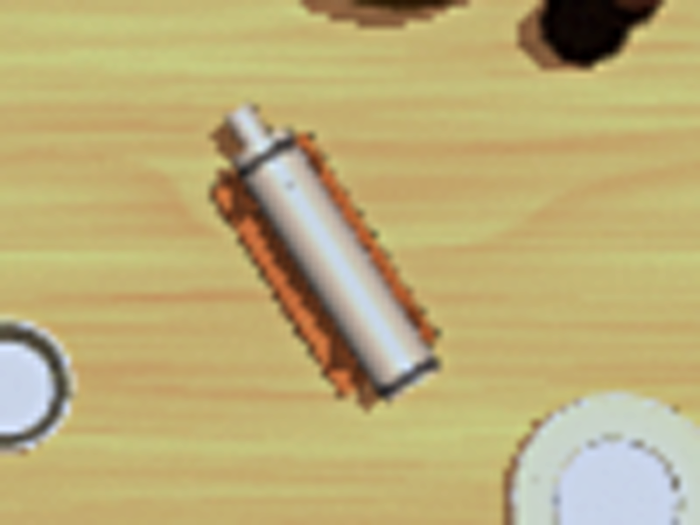

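View pics/c3.png

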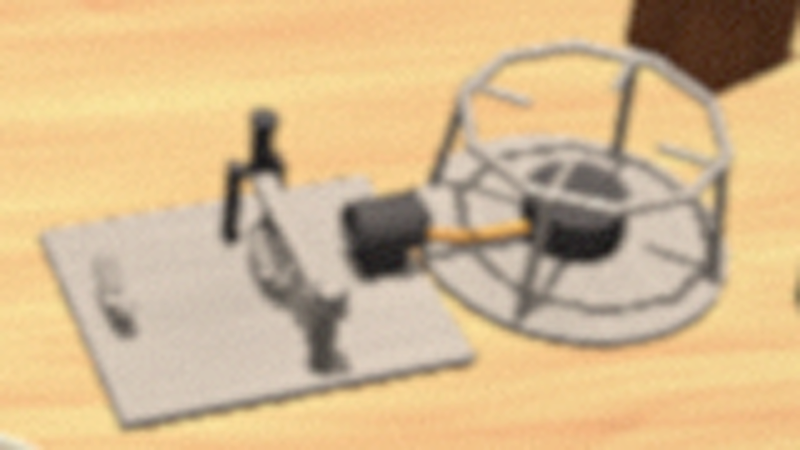

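View pics/c4.png

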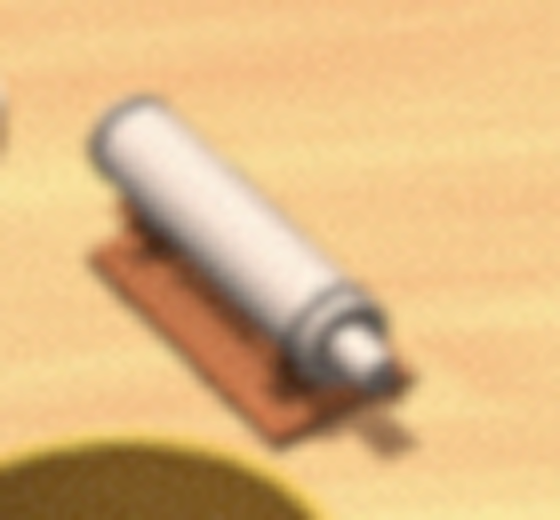

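Top crop: the plate has its socket at left (image (253,199)), the post at about (269,177) and the pin at about (272,207). The cartridge nose points up-left at about (354,202). Next I'll measure by ray casting.

```bash
cat > h.py <<'E'
import cv2,numpy as np
from workcell import ctrl, imaging
def cam(n):
    i=imaging.camera_info(n);K=np.array(i["camera_matrix"]);R=cv2.Rodrigues(np.array(i["rvec"]))[0];t=np.array(i["tvec"]).ravel()
    return K,R,t
def ray(n,uv):
    K,R,t=cam(n);d=R.T@np.linalg.solve(K,[uv[0],uv[1],1.]);return -R.T@t,d
def onz(n,uv,z):
    c,d=ray(n,uv);return (c+d*(z-c[2])/d[2])
def proj(n,P):
    K,R,t=cam(n);p=K@(R@np.asarray(P,float)+t);return p[:2]/p[2]
def tri(uv1,uv2):
    A=np.zeros((3,3));b=np.zeros(3)
    for n,uv in(("top",uv1),("scene",uv2)):
        c,d=ray(n,uv);d=d/np.linalg.norm(d);M=np.eye(3)-np.outer(d,d);A+=M;b+=M@c
    return np.linalg.solve(A,b)
E
python3 - <<'E'
from h import *
for n,roi in(("top",(238,160,315,228)),("scene",(330,195,430,260))):
    im=cv2.imread(f"pics/{n}0.png");x0,y0,x1,y1=roi
    hsv=cv2.cvtColor(im,cv2.COLOR_BGR2HSV)
    m=((hsv[...,1]<60)).astype(np.uint8)*255
    mm=np.zeros_like(m);mm[y0:y1,x0:x1]=m[y0:y1,x0:x1]
    cv2.imwrite(f"pics/m_{n}.png",cv2.resize(mm[y0-5:y1+5,x0-5:x1+5],None,fx=6,fy=6,interpolation=cv2.INTER_NEAREST))
    print(n,proj(n,[0,0,0]),proj(n,[500,0,0]))
E
python3 - <<'E'
import cv2,numpy as np
a=cv2.imread("pics/m_top.png");b=cv2.imread("pics/m_scene.png")
h=max(a.shape[0],b.shape[0]);w=a.shape[1]+b.shape[1]
o=np.full((h,w,3),90,np.uint8);o[:a.shape[0],:a.shape[1]]=a;o[:b.shape[0],a.shape[1]:]=b
cv2.imwrite("pics/m.png",cv2.resize(o,None,fx=.7,fy=.7));print(o.shape)
E
```

```text
top [295.59932277 330.93673535] [296.60333216 210.55870673]
scene [332.23360339 138.66727782] [350.71531368 218.6894797 ]
(468, 1182, 3)
```

View pics/m.png

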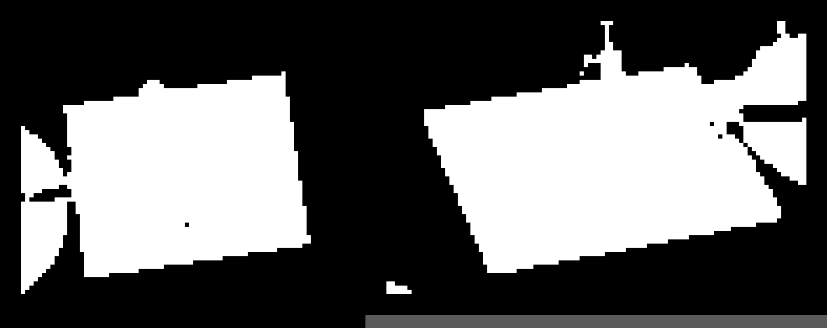

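```bash
cat > plate.py <<'E'
from h import *
from scipy.optimize import least_squares
def edges(n):
    im=cv2.imread(f"pics/{n}0.png");hsv=cv2.cvtColor(im,cv2.COLOR_BGR2HSV)
    S=cv2.GaussianBlur(hsv[...,1].astype(float),(3,3),0)
    out={}
    def cross(line,a,b):  # from inside index a to outside b, first crossing up through 60
        st=1 if b>a else -1
        for i in range(a,b,st):
            if line[i]<60<=line[i+st]: return i+st*(60-line[i])/(line[i+st]-line[i])
    if n=="top":
        out['ym']=[(c,cross(S[:,c],185,160)) for c in list(range(254,264))+list(range(276,299))] # far edge y=-95
        out['yp']=[(c,cross(S[:,c],210,230)) for c in range(257,303)]
        out['xm']=[(cross(S[r,:],290,320),r) for r in range(177,208)]
        out['xp']=[(cross(S[r,:],262,240),r) for r in range(211,217)]
    else:
        out['yp']=[(c,cross(S[:,c],222,200)) for c in range(344,366)]
        out['ym']=[(c,cross(S[:,c],228,262)) for c in range(357,420)]
        out['xm']=[(cross(S[r,:],380,330),r) for r in range(218,246)]
    return {k:[p for p in v if None not in p] for k,v in out.items()}
E
python3 - <<'E'
from plate import *
lims={'xm':(0,-100,-1),'xp':(0,135,1),'ym':(1,-95,-1),'yp':(1,90,1)}
for n in("top","scene"):
    c=-cam(n)[1].T@cam(n)[2];print(n,"cam",c.round())
obs=[]
for n in("top","scene"):
    e=edges(n);c=-cam(n)[1].T@cam(n)[2]
    for k,v in e.items():
        for p in v: obs.append((n,k,p))
def res(q,ob):
    x,y,th=q;ex=np.array([np.cos(th),np.sin(th)]);ey=np.array([-ex[1],ex[0]]);r=[]
    for n,k,p in ob:
        ax,l,s=lims[k];a=(ex,ey)[ax]
        c=ray(n,p)[0];side=s*((c[:2]-[x,y])@a-l)
        z=10 if side<0 else 0
        w=onz(n,p,z)[:2];r.append((w-[x,y])@a-l)
    return np.array(r)
for sel in(("top",),("scene",),("top","scene")):
    ob=[o for o in obs if o[0] in sel]
    s=least_squares(lambda q:res(q,ob),[540,100,1.65],loss="soft_l1")
    r=res(s.x,ob);print(sel,s.x, {(n,k):(round(np.mean([a for a,o in zip(r,ob) if o[0]==n and o[1]==k]),2),round(np.std([a for a,o in zip(r,ob) if o[0]==n and o[1]==k]),2)) for n in sel for k in lims if any(o[0]==n and o[1]==k for o in ob)})
E
```

```text
top cam [ 285. -103. 1632.]
scene cam [1672. -226. 1059.]Traceback (most recent call last):
  File "<stdin>", line 20, in <module>
    return func(*args, **kwargs)
    result = trf(vector_fun.fun, vector_fun.jac, x0, f0, J0, lb, ub, ftol, xtol,
                 gtol, max_nfev, x_scale, loss_function, tr_solver,
                 tr_options.copy(), verbose, callback=callback_wrapped)
    return trf_no_bounds(
        fun, jac, x0, f0, J0, ftol, xtol, gtol, max_nfev, x_scale,
        loss_function, tr_solver, tr_options, verbose, callback=callback)
    J = jac(x)
    self._update_jac()
    ~~~~~~~~~~~~~~~~^^
    self.J = self.jac_wrapped(xp_copy(self.x), f0=self.f)
             ~~~~~~~~~~~~~~~~^^^^^^^^^^^^^^^^^^^^^^^^^^^^
    J, dct = approx_derivative(
             ~~~~~~~~~~~~~~~~~^
        self.fun,
        ^^^^^^^^^
    ...<2 lines>...
        **self.finite_diff_options,
        ^^^^^^^^^^^^^^^^^^^^^^^^^^^
    )
    ^
    J, _nfev = _dense_difference(fun_wrapped, x0, f0, h,
               ~~~~~~~~~~~~~~~~~^^^^^^^^^^^^^^^^^^^^^^^^
                             use_one_sided, method,
 
[... 209 characters left out ...]
 f = np.atleast_1d(self.fun(x, *self.args, **self.kwargs))
                      ~~~~~~~~^^^^^^^^^^^^^^^^^^^^^^^^^^^^^^
    return np.atleast_1d(self.fun(x))
                         ~~~~~~~~^^^
    return self.f(x, *self.args, **self.kwargs)
           ~~~~~~^^^^^^^^^^^^^^^^^^^^^^^^^^^^^^
  File "<stdin>", line 20, in <lambda>
  File "<stdin>", line 14, in res
  File "h.py", line 7, in ray
    K,R,t=cam(n);d=R.T@np.linalg.solve(K,[uv[0],uv[1],1.]);return -R.T@t,d
          ~~~^^^
  File "h.py", line 4, in cam
    i=imaging.camera_info(n);K=np.array(i["camera_matrix"]);R=cv2.Rodrigues(np.array(i["rvec"]))[0];t=np.array(i["tvec"]).ravel()
ValueError: time passes only in moves, steps and waits
```

```bash
python3 - <<'E'
s=open('h.py').read()
s=s.replace('def cam(n):\n','import functools\n@functools.lru_cache(None)\ndef cam(n):\n');open('h.py','w').write(s)
E
python3 - <<'E'
from plate import *
E={'xm':(0,-100),'xp':(0,135),'ym':(1,-95),'yp':(1,90)}
# z of the visible outline edge: 0 if the side faces the camera
Z={('top','yp'):0,('top','xm'):0,('top','ym'):10,('top','xp'):10,('scene','ym'):0,('scene','yp'):10,('scene','xm'):0}
for n in("top","scene"):
    L={}
    for k,v in edges(n).items():
        w=np.array([onz(n,p,Z[n,k])[:2] for p in v],np.float32)
        vx,vy,x0,y0=cv2.fitLine(w,cv2.DIST_HUBER,0,.01,.01).ravel()
        d=np.array([vx,vy]); 
        if (k[0]=='y' and vy<0) or (k[0]=='x' and vx>0): d=-d
        th=np.arctan2(d[1],d[0]) if k[0]=='y' else np.arctan2(d[1],d[0])-np.pi/2
        th=(th+np.pi)%(2*np.pi)-np.pi
        res=(w-[x0,y0])@np.array([-d[1],d[0]])
        L[k]=(np.array([x0,y0]),th);print(n,k,len(v),"th %.4f"%th,(x0,y0),"std %.2f"%res.std())
    th=np.average([L['ym'][1],L['yp'][1],L['xm'][1]],weights=[1.3,1,.7])
    ex=np.array([np.cos(th),np.sin(th)]);ey=np.array([-ex[1],ex[0]])
    u={k:L[k][0]@(ex,ey)[E[k][0]]-E[k][1] for k in L};print("th",th,u)
    ux=np.mean([u[k] for k in u if k[0]=='x']);uy=(u['ym']+u['yp'])/2
    print("origin",ux*ex+uy*ey)
E
```

```text
top ym 33 th 1.7227 (np.float32(655.8517), np.float32(80.71485)) std 0.49
top yp 46 th 1.7212 (np.float32(467.90277), np.float32(103.72416)) std 0.38
top xm 31 th 1.7223 (np.float32(590.3516), np.float32(-27.323975)) std 0.51
top xp 6 th 1.7502 (np.float32(486.17203), np.float32(192.87634)) std 0.14
th 1.722110954920451 {'ym': np.float64(-565.524555777628), 'yp': np.float64(-568.1915641335705), 'xm': np.float64(-16.00011036743868), 'xp': np.float64(-17.612042586576806)}
origin [562.91432041  68.83292977]
scene yp 22 th 1.7215 (np.float32(485.1116), np.float32(13.750198)) std 0.34
scene ym 63 th 1.7220 (np.float32(651.275), np.float32(88.11431)) std 0.24
scene xm 28 th 1.7217 (np.float32(546.5079), np.float32(-32.601727)) std 0.24
th 1.7217718919118246 {'yp': np.float64(-571.6614379458034), 'ym': np.float64(-562.1192821385994), 'xm': np.float64(-14.427120379639177)}
origin [562.61175807  70.99881546]
```

Run:
```python
from h import *
o=np.array([562.9,70.1]);th=1.722;ex=np.array([np.cos(th),np.sin(th)]);ey=np.array([-ex[1],ex[0]])
W=lambda x,y,z:np.r_[o+x*ex+y*ey,z]
for nm,p in dict(captop=(34,48,112),pintop0=(34,48,68),post60=(34,-80,60),mouthtop=(83,0,64),mouthL=(83,19,45),mouthR=(83,-19,45),sad1=(-75,24,36),sad2=(-75,-24,36)).items():
    print(nm,W(*p).round(1),proj("top",W(*p)).round(1),proj("scene",W(*p)).round(1))
t=cv2.imread("pics/top0.png");s=cv2.imread("pics/scene0.png")
a=cv2.resize(t[165:225,235:310],None,fx=10,fy=10,interpolation=cv2.INTER_NEAREST);cv2.imwrite("pics/d1.png",cv2.convertScaleAbs(a,alpha=1.8))
a=cv2.resize(s[185:250,355:430],None,fx=9,fy=9,interpolation=cv2.INTER_NEAREST);cv2.imwrite("pics/d2.png",cv2.convertScaleAbs(a,alpha=1.5))
```

```text
captop [510.3  96.5 112. ] [271.1 204.5] [382.6 192.5]
pintop0 [510.3  96.5  68. ] [272.5 206. ] [381.4 203.1]
post60 [636.9 115.8  60. ] [268.8 176.8] [395.7 231. ]
mouthtop [550.4 152.2  64. ] [259.6 196.7] [400.9 210.9]
mouthL [531.6 149.3  45. ] [260.8 201.8] [398.1 211.6]
mouthR [569.2 155.   45. ] [259.7 193.1] [402.5 219.1]
sad1 [550.5  -7.7  36. ] [298.  197.7] [351.2 220.9]
sad2 [ 5.979e+02 -4.000e-01  3.600e+01] [296.4 186.8] [355.8 230.8]
```

View pics/d1.png

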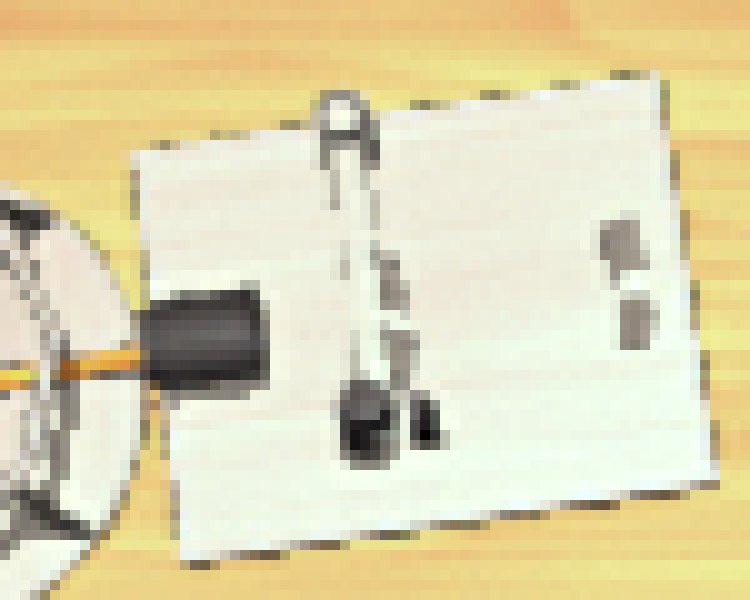

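View pics/d2.png

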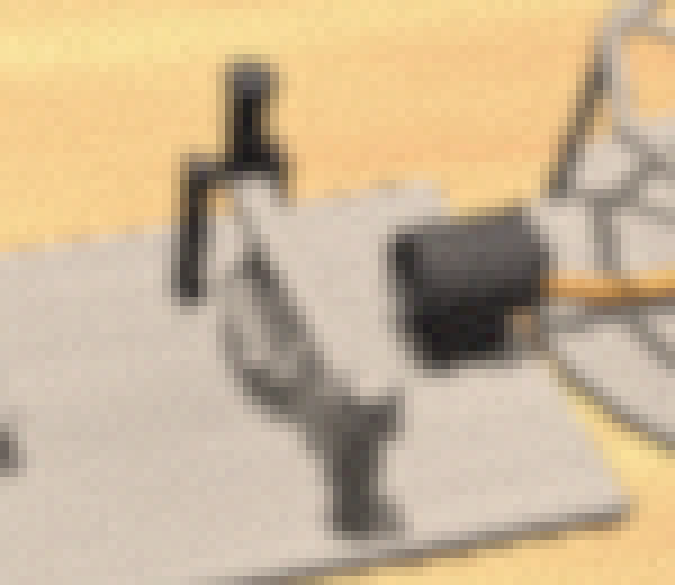

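Cap, post and socket mouth all match the prediction within about 1 px (top: cap (271,205), mouth about (261,198)). Next, the cartridge.

Run:
```python
from h import *
for n,roi in(("top",(345,195,390,250)),("scene",(235,180,290,232))):
    im=cv2.imread(f"pics/{n}0.png");x0,y0,x1,y1=roi
    hsv=cv2.cvtColor(im,cv2.COLOR_BGR2HSV)
    m=np.zeros(im.shape[:2],np.uint8);m[y0:y1,x0:x1]=((hsv[...,1]<70)[y0:y1,x0:x1])*255
    nl,lab,st,ce=cv2.connectedComponentsWithStats(m);k=1+np.argmax(st[1:,4]);m=(lab==k).astype(np.uint8)
    vis=cv2.resize(cv2.convertScaleAbs(im[y0:y1,x0:x1],alpha=1.5),None,fx=8,fy=8,interpolation=cv2.INTER_NEAREST)
    cs,_=cv2.findContours(cv2.resize(m[y0:y1,x0:x1],None,fx=8,fy=8,interpolation=cv2.INTER_NEAREST),cv2.RETR_EXTERNAL,cv2.CHAIN_APPROX_NONE)
    cv2.drawContours(vis,cs,-1,(0,0,255),1);cv2.imwrite(f"pics/k_{n}.png",vis)
    ys,xs=np.nonzero(m)
    zz=45
    if n=="top":
        # axis: row-wise in the principal direction; body pixels cast on z=45 (silhouette height)
        w=np.array([onz(n,p,45)[:2] for p in zip(xs,ys)],np.float32)
        mu=w.mean(0);d=np.linalg.svd(w-mu)[2][0]
        if d[0]<0:d=-d
        s=(w-mu)@d;v=(w-mu)@[-d[1],d[0]]
        for b in np.arange(s.min(),s.max(),15):
            q=(s>=b)&(s<b+15);print(round(b),q.sum(),"v mid %.1f w %.1f"%((v[q].max()+v[q].min())/2,np.ptp(v[q])))
        print(mu,d,np.arctan2(d[1],d[0]),s.min(),s.max())
```

```text
-90 33 v mid -0.8 w 36.0
-75 34 v mid 0.1 w 37.3
-60 33 v mid 0.4 w 37.4
-45 32 v mid 0.0 w 36.1
-30 33 v mid 0.3 w 36.2
-15 33 v mid -0.1 w 37.5
0 33 v mid 0.2 w 37.6
15 32 v mid -0.2 w 36.3
30 32 v mid 0.1 w 36.4
45 32 v mid -0.2 w 37.5
60 33 v mid 0.1 w 37.5
75 20 v mid 0.2 w 30.6
90 14 v mid -0.0 w 15.4
[ 448.2108  -297.62457] [0.85154706 0.52427816] 0.55186725 -90.23309 104.51668
```

View pics/k_top.png

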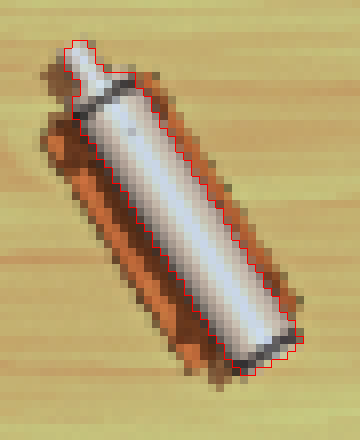

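View pics/k_scene.png

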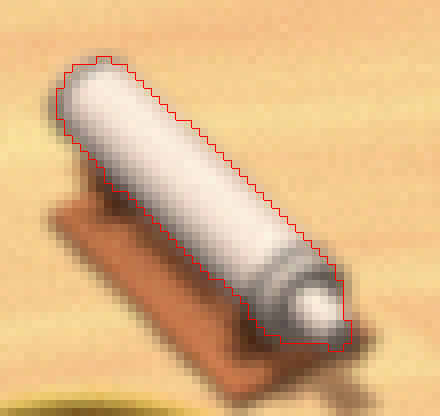

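```bash
cat > to.py <<'E'
# usage: to.py x y z tooly_deg -> remaining move in tool axes
import sys
from h import *
o=ctrl.get_obs();R=cv2.Rodrigues(np.array(o["orientation"]))[0]
p=np.array(o["ee_pos"])
print("t %.2f"%o["t"],"p",p.round(1),"x-axis deg %.1f"%np.degrees(np.arctan2(R[1,0],R[0,0])),"y-axis deg %.2f"%np.degrees(np.arctan2(R[1,1],R[0,1])),"tilt",R[:,2].round(3),"F",np.round(o["ft_force"],1),"w %.1f"%o["width"],"q6 %.2f"%o["qpos"][5])
if len(sys.argv)>4:
    x,y,z,a=map(float,sys.argv[1:5])
    d=np.array([x,y,z])-p;yw=np.degrees(np.arctan2(R[1,1],R[0,1]))
    print("move tool mm",(R.T@d).round(1),"units",(R.T@d/50).round(3),"turn rad %.3f"%-np.radians((a-yw+180)%360-180))
E
python3 -m crank '[{"travel":[0,0,-0.6],"turn":1},{"travel":[0,0,-0.6],"turn":1},{"travel":[0,0,-0.6],"turn":1},{"travel":[0,0,0],"turn":1}]' 1; python3 to.py 510.3 96.5 180 8.67
```

```text
t: 0.5
ee_pos: [233.2, 577.7, 328.7]
orientation: [-1.22, -2.895, 0.014]
ft_force: [-0.5, 0.7, 0.1]
width: 87.7
t 0.50 p [233.2 577.7 328.7] x-axis deg 134.3 y-axis deg 44.30 tilt [-0.003 -0.008 -1.   ] F [-0.5  0.7  0.1] w 87.7 q6 0.39
move tool mm [-537.4 -136.5  151.7] units [-10.747  -2.73    3.033] turn rad 0.622
```

```bash
python3 -m crank '[{"travel":[0,0,0],"turn":1},{"travel":[0,0,0],"turn":1},{"travel":[0,0,0],"turn":1},{"travel":[0,0,0],"turn":1},{"travel":[0,0,0],"turn":1},{"travel":[0,0,0],"turn":1},{"travel":[0,0,0],"turn":0.22}]' 1; python3 to.py 510.3 96.5 180 8.67
```

```text
t: 1.2
ee_pos: [232.7, 576.5, 327.5]
orientation: [2.078, 2.351, -0.018]
ft_force: [0.1, -0.7, -0.8]
width: 87.4
t 1.20 p [232.7 576.5 327.5] x-axis deg 97.1 y-axis deg 7.07 tilt [-0.005 -0.011 -1.   ] F [ 0.1 -0.7 -0.8] w 87.4 q6 1.04
move tool mm [-509.   217.3  151.4] units [-10.179   4.345   3.029] turn rad -0.028
```

```bash
python3 -m crank '[{"travel":[-0.9,0.4,0],"turn":-0.28},{"travel":[-0.9,0.4,0],"turn":0},{"travel":[-0.9,0.4,0],"turn":0},{"travel":[-0.9,0.4,0],"turn":0},{"travel":[-0.9,0.4,0],"turn":0},{"travel":[-0.9,0.4,0],"turn":0},{"travel":[-0.9,0.4,0.3],"turn":0},{"travel":[-0.9,0.4,0.3],"turn":0},{"travel":[-0.9,0.4,0.3],"turn":0},{"travel":[-0.9,0.4,0.3],"turn":0},{"travel":[-0.9,0.4,0.3],"turn":0}]' 0; python3 to.py 510.3 96.5 150 8.67
```

```text
t: 2.3
ee_pos: [526.7, 126.2, 258.6]
orientation: [2.004, 2.413, -0.011]
ft_force: [-0.4, 1.6, 0.1]
width: 43.7
t 2.30 p [526.7 126.2 258.6] x-axis deg 100.6 y-axis deg 10.59 tilt [-0.    -0.008 -1.   ] F [-0.4  1.6  0.1] w 43.7 q6 0.04
move tool mm [-25.3 -21.4 108.9] units [-0.507 -0.427  2.178] turn rad 0.034
```

```bash
python3 -m crank '[{"travel":[-0.25,-0.2,0.6],"turn":0.34},{"travel":[-0.25,-0.2,0.6],"turn":0},{"travel":[0,0,0.6],"turn":0},{"travel":[0,0,0.3],"turn":0},{"travel":[0,0,0],"turn":0}]' 0; python3 to.py 510.3 96.5 90 8.67
python3 - <<'E'
from h import *
for n in("scene","top"):
    im=imaging.get_image(n);cv2.imwrite(f"pics/{n}1.png",im)
s=cv2.imread("pics/scene1.png");t=cv2.imread("pics/top1.png")
a=cv2.resize(s[140:260,330:450],None,fx=4,fy=4,interpolation=cv2.INTER_CUBIC);b=cv2.resize(t[150:230,230:310],None,fx=4,fy=6,interpolation=cv2.INTER_CUBIC)
cv2.imwrite("pics/e1.png",cv2.convertScaleAbs(np.hstack([a,b]),alpha=1.6))
E
```

```text
t: 2.8
ee_pos: [513.1, 89.6, 148.5]
orientation: [2.045, 2.378, -0.012]
ft_force: [0.2, 0.4, -0.5]
width: 43.7
t 2.80 p [513.1  89.6 148.5] x-axis deg 98.6 y-axis deg 8.60 tilt [-0.001 -0.009 -1.   ] F [ 0.2  0.4 -0.5] w 43.7 q6 0.01
move tool mm [ 7.8 -1.6 58.4] units [ 0.156 -0.033  1.168] turn rad -0.001
```

View pics/e1.png

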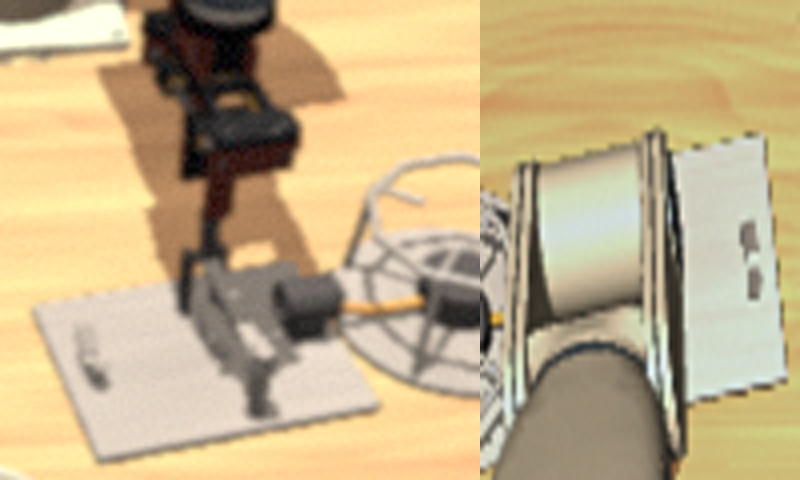

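The fingers are above the pin, with the hand about 8 mm off along the cradle x. I'll correct that and descend.

```bash
python3 -m crank '[{"travel":[0.155,-0.03,0],"turn":0},{"travel":[0,0,0.3],"turn":0},{"travel":[0,0,0.3],"turn":0},{"travel":[0,0,0.3],"turn":0},{"travel":[0,0,0.2],"turn":0}]' 0; python3 to.py 510.3 96.5 90 8.67
```

```text
t: 3.4
ee_pos: [517.5, 101.4, 101.5]
orientation: [2.033, 2.373, 0.011]
ft_force: [-0.7, -0.0, 0.3]
width: 43.7
t 3.40 p [517.5 101.4 101.5] x-axis deg 98.8 y-axis deg 8.83 tilt [ 0.017 -0.006 -1.   ] F [-0.7 -0.   0.3] w 43.7 q6 0.03
move tool mm [-3.7 -8.1 11.4] units [-0.074 -0.161  0.229] turn rad 0.003
```

```bash
python3 -m crank '[{"travel":[-0.07,-0.16,0],"turn":0},{"travel":[0,0,0],"turn":0}]' 0; python3 to.py 510.3 96.5 90 8.67
```

```text
t: 3.6
ee_pos: [509.5, 97.4, 101.7]
orientation: [2.031, 2.375, 0.011]
ft_force: [-0.6, 0.3, -0.6]
width: 44.2
t 3.60 p [509.5  97.4 101.7] x-axis deg 98.9 y-axis deg 8.92 tilt [ 0.017 -0.006 -1.   ] F [-0.6  0.3 -0.6] w 44.2 q6 0.03
move tool mm [-0.9  0.5 11.8] units [-0.018  0.009  0.235] turn rad 0.004
```

```bash
python3 -m crank '[{"travel":[0,0,0.12],"turn":0},{"travel":[0,0,0.12],"turn":0},{"travel":[0,0,0],"turn":0}]' 0; python3 to.py 510.3 96.5 90 8.67;python3 -m crank '[{"travel":[0,0,0],"turn":0},{"travel":[0,0,0],"turn":0},{"travel":[0,0,0],"turn":0},{"travel":[0,0,0],"turn":0}]' -1; python3 to.py 510.3 96.5 90 8.67
```

```text
t: 3.9
ee_pos: [510.7, 97.5, 90.8]
orientation: [2.03, 2.373, 0.015]
ft_force: [-0.4, 0.3, 0.2]
width: 43.9
t 3.90 p [510.7  97.5  90.8] x-axis deg 98.9 y-axis deg 8.92 tilt [ 0.021 -0.005 -1.   ] F [-0.4  0.3  0.2] w 43.9 q6 0.03
move tool mm [-0.9 -0.6  0.8] units [-0.019 -0.012  0.016] turn rad 0.004
t: 4.3
ee_pos: [509.7, 97.2, 90.6]
orientation: [2.031, 2.374, 0.012]
ft_force: [-3.3, -1.0, 1.7]
width: 19.3
t 4.30 p [509.7  97.2  90.6] x-axis deg 98.9 y-axis deg 8.90 tilt [ 0.018 -0.005 -1.   ] F [-3.3 -1.   1.7] w 19.3 q6 0.03
move tool mm [-0.8  0.5  0.6] units [-0.016  0.01   0.013] turn rad 0.004
```

```bash
python3 -m crank '[{"travel":[0,0,0],"turn":0},{"travel":[0,0,0],"turn":0}]' -1; python3 to.py;python3 -m crank '[{"travel":[0,0,-0.15],"turn":0},{"travel":[0,0,-0.15],"turn":0}]' -1; python3 to.py
```

```text
t: 4.5
ee_pos: [509.6, 97.2, 90.7]
orientation: [2.031, 2.374, 0.012]
ft_force: [-1.2, 0.3, 0.2]
width: 19.0
t 4.50 p [509.6  97.2  90.7] x-axis deg 98.9 y-axis deg 8.90 tilt [ 0.018 -0.005 -1.   ] F [-1.2  0.3  0.2] w 19.0 q6 0.03
t: 4.7
ee_pos: [510.6, 97.4, 105.1]
orientation: [2.031, 2.373, 0.014]
ft_force: [4.0, -0.6, -11.0]
width: 18.8
t 4.70 p [510.6  97.4 105.1] x-axis deg 98.9 y-axis deg 8.90 tilt [ 0.02  -0.005 -1.   ] F [  4.   -0.6 -11. ] w 18.8 q6 0.03
```

```bash
python3 -m crank '[{"travel":[0,0,-0.15],"turn":0},{"travel":[0,0,-0.07],"turn":0},{"travel":[0,0,0],"turn":0}]' -1
python3 - <<'E'
from h import *
o=np.array([562.9,70.1]);th=1.722;ex=np.array([np.cos(th),np.sin(th)]);ey=np.array([-ex[1],ex[0]])
p=ctrl.get_obs()["ee_pos"][:2]-o;print("cradle xy",p@ex,p@ey)
post=np.array([34,-80.]);q=np.array([p@ex,p@ey])-post;print("r",np.hypot(*q),"swing",np.arctan2(-q[0],q[1]))
E
python3 to.py
```

```text
t: 5.0
ee_pos: [510.7, 97.5, 116.6]
orientation: [2.03, 2.373, 0.015]
ft_force: [4.4, 0.4, -12.5]
width: 18.6
cradle xy 34.92630672244414 47.478594477941286
r 127.48195987752717 swing -0.007266242805010037
t 5.00 p [510.7  97.5 116.6] x-axis deg 98.9 y-axis deg 8.90 tilt [ 0.02  -0.005 -1.   ] F [  4.4   0.4 -12.5] w 18.6 q6 0.02
```

```bash
cat > sw.py <<'E'
from h import *
o=np.array([562.9,70.1]);th=1.722;ex=np.array([np.cos(th),np.sin(th)]);ey=np.array([-ex[1],ex[0]])
ob=ctrl.get_obs();p=ob["ee_pos"][:2]-o;c=np.array([p@ex,p@ey]);q=c-[34,-80]
f=ob["ft_force"]
print("cradle xy",c.round(1),"r %.1f swing %.3f z %.1f"%(np.hypot(*q),np.arctan2(-q[0],q[1]),ob["ee_pos"][2]),"F cradle",np.round([f[:2]@ex,f[:2]@ey,f[2]],1),"w %.1f"%ob["width"],"t",ob["t"])
E
python3 -m crank '[{"travel":[-0.256,0.013,0],"turn":0},{"travel":[-0.253,0.038,0],"turn":0},{"travel":[-0.248,0.063,0],"turn":0},{"travel":[-0.24,0.088,0],"turn":0}]' -1;python3 sw.py;python3 to.py
```

```text
t: 5.4
ee_pos: [528.3, 47.6, 116.2]
orientation: [2.029, 2.376, 0.014]
ft_force: [4.8, 3.3, -12.4]
width: 18.7
cradle xy [-17.   37.6] r 128.2 swing 0.409 z 116.2 F cradle [  2.6  -5.2 -12.4] w 18.7 t 5.4
t 5.40 p [528.3  47.6 116.2] x-axis deg 99.0 y-axis deg 9.00 tilt [ 0.019 -0.004 -1.   ] F [  4.8   3.3 -12.4] w 18.7 q6 -0.08
```

Tracks nicely. Continuing round the arc.

```bash
python3 -m crank '[{"travel":[-0.23,0.111,0],"turn":0},{"travel":[-0.218,0.134,0],"turn":0},{"travel":[-0.204,0.155,0],"turn":0},{"travel":[-0.187,0.175,0],"turn":0}]' -1;python3 sw.py
python3 -m crank '[{"travel":[-0.17,0.193,0],"turn":0},{"travel":[-0.149,0.208,0],"turn":0},{"travel":[-0.127,0.222,0],"turn":0},{"travel":[-0.105,0.234,0],"turn":0}]' -1;python3 sw.py;python3 to.py
```

```text
t: 5.8
ee_pos: [567.5, 7.1, 116.9]
orientation: [2.035, 2.371, 0.022]
ft_force: [7.1, 11.0, -12.7]
width: 18.8
cradle xy [-62.9   5. ] r 128.9 swing 0.851 z 116.9 F cradle [  9.8  -8.7 -12.7] w 18.8 t 5.8
t: 6.2
ee_pos: [616.8, -11.7, 116.6]
orientation: [2.048, 2.37, 0.035]
ft_force: [1.7, 15.4, -12.4]
width: 19.0
cradle xy [-89. -41.] r 129.0 swing 1.264 z 116.6 F cradle [ 14.9  -4.  -12.4] w 19.0 t 6.2
t 6.20 p [616.8 -11.7 116.6] x-axis deg 98.3 y-axis deg 8.32 tilt [ 0.022  0.011 -1.   ] F [  1.7  15.4 -12.4] w 19.0 q6 -0.20
```

```bash
python3 -m crank '[{"travel":[-0.05,0.272,0],"turn":0},{"travel":[-0.02,0.278,0],"turn":0},{"travel":[0.01,0.28,0],"turn":0},{"travel":[0,0,0],"turn":0}]' -1;python3 sw.py;python3 to.py
```

```text
t: 6.6
ee_pos: [655.2, -11.0, 112.6]
orientation: [-2.055, -2.371, -0.024]
ft_force: [-0.5, 5.8, -12.2]
width: 18.5
cradle xy [-94.  -79.1] r 128.0 swing 1.564 z 112.6 F cradle [  5.8  -0.3 -12.2] w 18.5 t 6.6
t 6.60 p [655.2 -11.  112.6] x-axis deg 98.2 y-axis deg 8.18 tilt [ 0.007  0.014 -1.   ] F [ -0.5   5.8 -12.2] w 18.5 q6 -0.20
```

```bash
python3 -m crank '[{"travel":[0,0.08,0.08],"turn":0},{"travel":[0,0,0.1],"turn":0},{"travel":[0,0,0.1],"turn":0},{"travel":[0,0,0.08],"turn":0},{"travel":[0,0,0],"turn":0}]' -1;python3 sw.py;python3 to.py
```

```text
t: 7.1
ee_pos: [656.6, -11.6, 92.3]
orientation: [-2.054, -2.368, -0.02]
ft_force: [-0.6, 4.5, -5.7]
width: 18.8
cradle xy [-94.9 -80.3] r 128.9 swing 1.573 z 92.3 F cradle [ 4.5 -0.1 -5.7] w 18.8 t 7.1
t 7.10 p [656.6 -11.6  92.3] x-axis deg 98.1 y-axis deg 8.12 tilt [ 0.003  0.014 -1.   ] F [-0.6  4.5 -5.7] w 18.8 q6 -0.20
```

```bash
python3 -m crank '[{"travel":[0,0,0.05],"turn":0},{"travel":[0,0,0.02],"turn":0},{"travel":[0,0,0],"turn":0}]' -1;python3 sw.py
```

```text
t: 7.4
ee_pos: [658.5, -11.6, 91.4]
orientation: [-2.056, -2.37, -0.025]
ft_force: [-0.8, 5.0, -3.3]
width: 18.9
cradle xy [-95.1 -82.2] r 129.2 swing 1.588 z 91.4 F cradle [ 5.   0.  -3.3] w 18.9 t 7.4
```

```bash
python3 -m crank '[{"travel":[0,0,0.04],"turn":0},{"travel":[0,0,0.02],"turn":0},{"travel":[0,0,0],"turn":0}]' -1;python3 sw.py
python3 -m crank '[{"travel":[0,0,0],"turn":0},{"travel":[0,0,0],"turn":0},{"travel":[0,0,0],"turn":0}]' 0.2;python3 sw.py;python3 to.py
```

```text
t: 7.7
ee_pos: [660.2, -11.7, 90.3]
orientation: [-2.058, -2.373, -0.028]
ft_force: [-1.2, 3.1, -0.1]
width: 18.6
cradle xy [-95.5 -83.9] r 129.5 swing 1.601 z 90.3 F cradle [ 3.2  0.7 -0.1] w 18.6 t 7.7
t: 8.0
ee_pos: [661.0, -12.4, 90.8]
orientation: [2.057, 2.372, 0.029]
ft_force: [-0.5, -0.7, 0.5]
width: 39.1
cradle xy [-96.4 -84.5] r 130.4 swing 1.606 z 90.8 F cradle [-0.6  0.6  0.5] w 39.1 t 8.0
t 8.00 p [661.  -12.4  90.8] x-axis deg 98.1 y-axis deg 8.14 tilt [ 0.013  0.013 -1.   ] F [-0.5 -0.7  0.5] w 39.1 q6 -0.20
```

```bash
python3 -m crank '[{"travel":[0,0,-0.5],"turn":0},{"travel":[0,0,-0.5],"turn":0},{"travel":[0,0,-0.6],"turn":1},{"travel":[0,0,-0.6],"turn":1},{"travel":[0,0,0],"turn":1},{"travel":[0,0,0],"turn":1},{"travel":[0,0,0],"turn":1},{"travel":[0,0,0],"turn":1},{"travel":[0,0,0],"turn":1},{"travel":[0,0,0],"turn":1},{"travel":[0,0,0],"turn":1},{"travel":[0,0,0],"turn":1},{"travel":[0,0,0],"turn":1}]' 0.2;python3 sw.py;python3 to.py 444 -300.2 120 -58.4
python3 - <<'E'
from h import *
for n in("scene","top"):
    im=imaging.get_image(n);cv2.imwrite(f"pics/{n}2.png",im)
s=cv2.imread("pics/scene2.png");t=cv2.imread("pics/top2.png")
a=cv2.resize(s[140:260,330:450],None,fx=4,fy=4,interpolation=cv2.INTER_CUBIC);b=cv2.resize(t[150:230,230:310],None,fx=4,fy=6,interpolation=cv2.INTER_CUBIC)
cv2.imwrite("pics/e2.png",cv2.convertScaleAbs(np.hstack([a,b]),alpha=1.6))
E
```

```text
t: 9.3
ee_pos: [660.2, -17.3, 205.9]
orientation: [-3.012, -0.878, -0.028]
ft_force: [-0.4, -0.2, -0.7]
width: 53.0
cradle xy [-101.  -83.] r 135.1 swing 1.593 z 205.9 F cradle [-0.2  0.4 -0.7] w 53.0 t 9.3
t 9.30 p [660.2 -17.3 205.9] x-axis deg 32.5 y-axis deg -57.48 tilt [ 0.016  0.009 -1.   ] F [-0.4 -0.2 -0.7] w 53.0 q6 0.95
move tool mm [-335.9  122.3   79.9] units [-6.718  2.446  1.597] turn rad 0.016
```

View pics/e2.png

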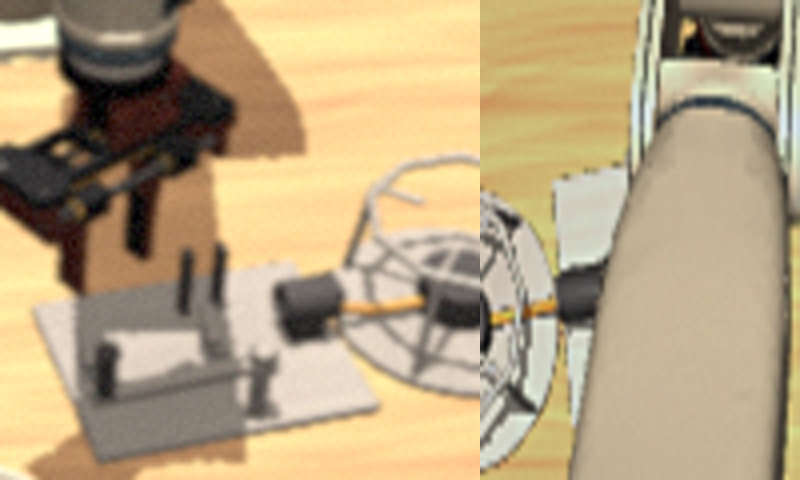

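The bar lies aside along the plate edge (pin in scene at about (356,230)), and the keeper is free. Next, the cartridge.

```bash
python3 -m crank '[{"travel":[-0.84,0.306,0],"turn":0.16},{"travel":[-0.84,0.306,0],"turn":0},{"travel":[-0.84,0.306,0],"turn":0},{"travel":[-0.84,0.306,0],"turn":0},{"travel":[-0.84,0.306,0],"turn":0},{"travel":[-0.84,0.306,0.2],"turn":0},{"travel":[-0.84,0.306,0.3],"turn":0},{"travel":[-0.8,0.306,0.3],"turn":0},{"travel":[0,0,0.2],"turn":0},{"travel":[0,0,0],"turn":0}]' 0.6;python3 to.py 444 -300.2 110 -58.4
python3 - <<'E'
from h import *
for n in("scene","top"):
    im=imaging.get_image(n);cv2.imwrite(f"pics/{n}3.png",im)
s=cv2.imread("pics/scene3.png");t=cv2.imread("pics/top3.png")
a=cv2.resize(s[130:250,200:320],None,fx=4,fy=4,interpolation=cv2.INTER_CUBIC);b=cv2.resize(t[170:290,310:390],None,fx=4,fy=4,interpolation=cv2.INTER_CUBIC)
cv2.imwrite("pics/e3.png",cv2.convertScaleAbs(np.hstack([a,b]),alpha=1.6))
E
```

```text
t: 10.4
ee_pos: [440.6, -310.7, 149.6]
orientation: [3.004, 0.91, 0.038]
ft_force: [0.3, 1.0, 0.2]
width: 69.8
t 10.40 p [ 440.6 -310.7  149.6] x-axis deg 33.7 y-axis deg -56.30 tilt [ 0.024  0.005 -1.   ] F [0.3 1.  0.2] w 69.8 q6 0.32
move tool mm [ 7.7 -7.2 39.7] units [ 0.155 -0.143  0.794] turn rad 0.037
```

View pics/e3.png

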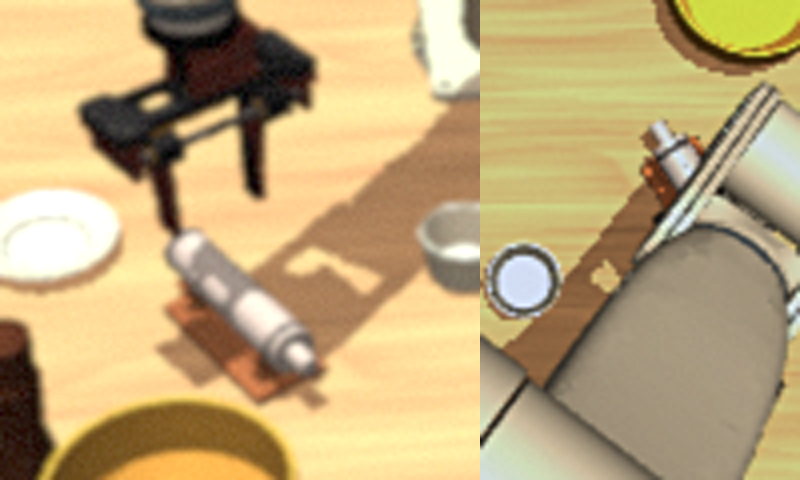

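```bash
python3 -m crank '[{"travel":[0.155,-0.145,0],"turn":0.37},{"travel":[0,0,0.4],"turn":0},{"travel":[0,0,0.4],"turn":0},{"travel":[0,0,0],"turn":0}]' 0.7;python3 to.py 444 -300.2 45 -58.4
```

```text
t: 10.9
ee_pos: [451.6, -296.6, 113.7]
orientation: [3.01, 0.869, 0.048]
ft_force: [-0.2, -0.4, 0.8]
width: 74.6
t 10.90 p [ 451.6 -296.6  113.7] x-axis deg 32.2 y-axis deg -57.81 tilt [ 0.032  0.    -1.   ] F [-0.2 -0.4  0.8] w 74.6 q6 0.38
move tool mm [-10.2  -2.1  68.4] units [-0.205 -0.042  1.369] turn rad 0.010
```

```bash
python3 -m crank '[{"travel":[-0.2,-0.04,0.2],"turn":0.1},{"travel":[0,0,0.2],"turn":0},{"travel":[0,0,0.2],"turn":0},{"travel":[0,0,0.2],"turn":0},{"travel":[0,0,0],"turn":0}]' 0.7;python3 to.py 444 -300.2 45 -58.4
```

```text
t: 11.4
ee_pos: [445.5, -299.8, 73.1]
orientation: [3.01, 0.859, 0.052]
ft_force: [-0.3, 0.8, -0.2]
width: 74.7
t 11.40 p [ 445.5 -299.8   73.1] x-axis deg 31.9 y-axis deg -58.17 tilt [ 0.035 -0.002 -0.999] F [-0.3  0.8 -0.2] w 74.7 q6 0.36
move tool mm [-2.3 -1.1 28. ] units [-0.046 -0.021  0.56 ] turn rad 0.004
```

```bash
python3 -m crank '[{"travel":[-0.04,-0.02,0.15],"turn":0},{"travel":[0,0,0.15],"turn":0},{"travel":[0,0,0.15],"turn":0},{"travel":[0,0,0.1],"turn":0},{"travel":[0,0,0],"turn":0}]' 0.7;python3 to.py 444 -300.2 45 -58.4
```

```text
t: 11.9
ee_pos: [444.3, -300.5, 43.0]
orientation: [3.01, 0.858, 0.052]
ft_force: [-0.2, -0.5, 0.1]
width: 74.5
t 11.90 p [ 444.3 -300.5   43. ] x-axis deg 31.8 y-axis deg -58.20 tilt [ 0.035 -0.002 -0.999] F [-0.2 -0.5  0.1] w 74.5 q6 0.36
move tool mm [ 0.  -0.4 -2. ] units [ 0.    -0.007 -0.04 ] turn rad 0.003
```

```bash
python3 -m crank '[{"travel":[0,0,-0.04],"turn":0},{"travel":[0,0,0],"turn":0},{"travel":[0,0,0],"turn":0},{"travel":[0,0,0],"turn":0},{"travel":[0,0,0],"turn":0},{"travel":[0,0,0],"turn":0}]' -1;python3 to.py 444 -300.2 45 -58.4
```

```text
t: 12.5
ee_pos: [443.6, -299.4, 45.7]
orientation: [3.012, 0.857, 0.051]
ft_force: [1.0, -0.8, -1.0]
width: 39.2
t 12.50 p [ 443.6 -299.4   45.7] x-axis deg 31.8 y-axis deg -58.24 tilt [ 0.034 -0.    -0.999] F [ 1.  -0.8 -1. ] w 39.2 q6 0.36
move tool mm [-0.1  0.9  0.7] units [-0.003  0.018  0.014] turn rad 0.003
```

```bash
python3 -m crank '[{"travel":[0,0,-0.15],"turn":0},{"travel":[0,0,-0.3],"turn":0},{"travel":[0,0,-0.4],"turn":0},{"travel":[0,0,-0.4],"turn":0},{"travel":[0,0,-0.4],"turn":-0.5},{"travel":[0,0,-0.4],"turn":-1},{"travel":[0,0,-0.3],"turn":-1},{"travel":[0,0,-0.1],"turn":-1},{"travel":[0,0,0],"turn":-1}]' -1;python3 to.py 568.2 35.5 160 8.67
```

```text
t: 13.4
ee_pos: [438.9, -300.0, 181.4]
orientation: [2.722, 1.525, 0.047]
ft_force: [0.1, 0.1, -1.6]
width: 39.2
t 13.40 p [ 438.9 -300.   181.4] x-axis deg 58.5 y-axis deg -31.50 tilt [ 0.037 -0.004 -0.999] F [ 0.1  0.1 -1.6] w 39.2 q6 -0.10
move tool mm [353.2 -65.8  24.9] units [ 7.065 -1.316  0.498] turn rad -0.701
```

```bash
python3 -m crank '[{"travel":[0,0,0],"turn":-1},{"travel":[0,0,0],"turn":-1},{"travel":[0,0,0],"turn":-1},{"travel":[0,0,0],"turn":-1},{"travel":[0,0,0],"turn":-1},{"travel":[0,0,0],"turn":-1},{"travel":[0,0,0],"turn":-0.8}]' -1;python3 to.py 568.2 35.5 160 8.67
python3 - <<'E'
from h import *
for n in("scene","top"):
    im=imaging.get_image(n);cv2.imwrite(f"pics/{n}4.png",im)
s=cv2.imread("pics/scene4.png");t=cv2.imread("pics/top4.png")
a=cv2.resize(s[110:230,200:320],None,fx=4,fy=4,interpolation=cv2.INTER_CUBIC);b=cv2.resize(t[170:290,310:390],None,fx=4,fy=4,interpolation=cv2.INTER_CUBIC)
cv2.imwrite("pics/e4.png",cv2.convertScaleAbs(np.hstack([a,b]),alpha=1.6))
E
```

```text
t: 14.1
ee_pos: [438.4, -300.5, 191.0]
orientation: [2.01, 2.363, 0.032]
ft_force: [-0.1, 0.8, -2.1]
width: 39.2
t 14.10 p [ 438.4 -300.5  191. ] x-axis deg 99.2 y-axis deg 9.23 tilt [ 0.043 -0.01  -0.999] F [-0.1  0.8 -2.1] w 39.2 q6 -0.81
move tool mm [311.5 180.6  33.4] units [6.229 3.612 0.668] turn rad 0.010
```

View pics/e4.png

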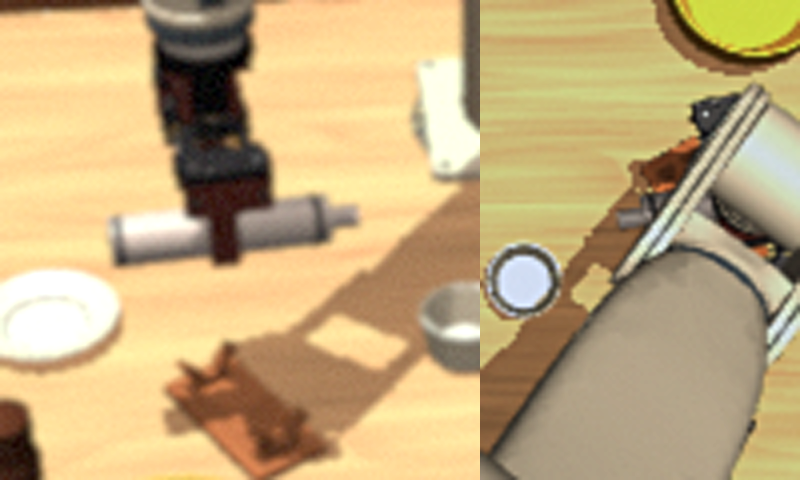

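```bash
python3 -m crank '[{"travel":[0.4,0.23,0],"turn":0},{"travel":[0.8,0.46,0],"turn":0},{"travel":[0.8,0.46,0],"turn":0},{"travel":[0.8,0.46,0],"turn":0},{"travel":[0.8,0.46,0],"turn":0},{"travel":[0.8,0.46,0],"turn":0},{"travel":[0.8,0.46,0],"turn":0},{"travel":[0.5,0.3,0],"turn":0},{"travel":[0.2,0.1,0],"turn":0},{"travel":[0,0,0],"turn":0},{"travel":[0,0,0],"turn":0}]' -1;python3 to.py 568.2 35.5 100 8.67
```

```text
t: 15.3
ee_pos: [567.8, 25.5, 200.8]
orientation: [2.044, 2.322, 0.037]
ft_force: [-0.1, -0.3, -2.9]
width: 39.4
t 15.30 p [567.8  25.5 200.8] x-axis deg 97.2 y-axis deg 7.30 tilt [ 0.052 -0.014 -0.999] F [-0.1 -0.3 -2.9] w 39.4 q6 -0.08
move tool mm [ 11.9  -3.3 100.6] units [ 0.239 -0.067  2.011] turn rad -0.024
```

```bash
python3 -m crank '[{"travel":[0.12,-0.03,0.2],"turn":-0.24},{"travel":[0.12,-0.03,0.3],"turn":0},{"travel":[0,0,0.4],"turn":0},{"travel":[0,0,0.4],"turn":0},{"travel":[0,0,0.4],"turn":0},{"travel":[0,0,0.2],"turn":0},{"travel":[0,0,0],"turn":0},{"travel":[0,0,0],"turn":0}]' -1;python3 to.py 568.2 35.5 60 8.67;python3 sw.py
python3 - <<'E'
from h import *
for n in("scene","top"):
    im=imaging.get_image(n);cv2.imwrite(f"pics/{n}5.png",im)
s=cv2.imread("pics/scene5.png");t=cv2.imread("pics/top5.png")
a=cv2.resize(s[140:260,330:450],None,fx=4,fy=4,interpolation=cv2.INTER_CUBIC);b=cv2.resize(t[150:230,230:310],None,fx=4,fy=6,interpolation=cv2.INTER_CUBIC)
cv2.imwrite("pics/e5.png",cv2.convertScaleAbs(np.hstack([a,b]),alpha=1.6))
E
```

```text
t: 16.1
ee_pos: [563.3, 27.4, 99.9]
orientation: [2.026, 2.34, 0.03]
ft_force: [-0.9, 0.8, -1.6]
width: 39.4
t 16.10 p [563.3  27.4  99.9] x-axis deg 98.2 y-axis deg 8.27 tilt [ 0.048 -0.015 -0.999] F [-0.9  0.8 -1.6] w 39.4 q6 -0.09
move tool mm [ 8.2  4.2 39.9] units [0.164 0.083 0.799] turn rad -0.007
cradle xy [-42.3   6. ] r 114.9 swing 0.726 z 99.9 F cradle [ 0.9  0.8 -1.6] w 39.4 t 16.1
```

View pics/e5.png

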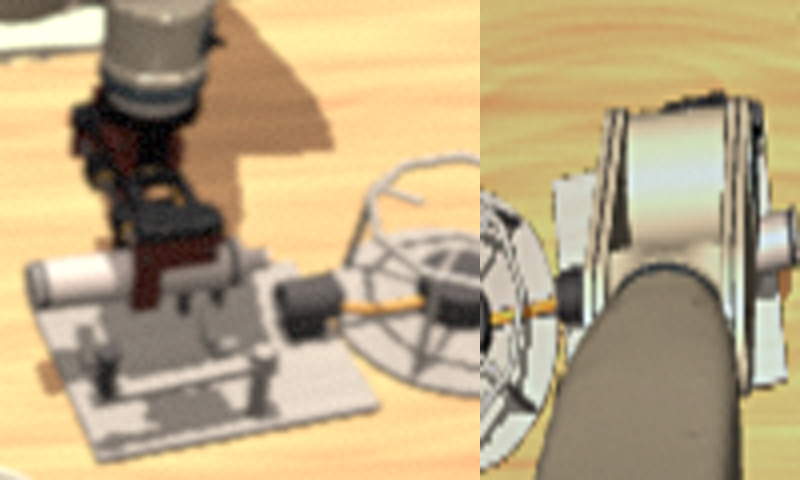

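```bash
python3 -m crank '[{"travel":[0.14,0.08,0],"turn":-0.07},{"travel":[0,0,0],"turn":0},{"travel":[0,0,0.2],"turn":0},{"travel":[0,0,0.2],"turn":0},{"travel":[0,0,0.2],"turn":0},{"travel":[0,0,0],"turn":0}]' -1;python3 to.py 568.2 35.5 60 8.67;python3 sw.py
```

```text
t: 16.8
ee_pos: [570.4, 35.9, 70.6]
orientation: [2.012, 2.346, 0.037]
ft_force: [-0.8, 0.6, -1.9]
width: 39.5
t 16.80 p [570.4  35.9  70.6] x-axis deg 98.7 y-axis deg 8.78 tilt [ 0.054 -0.015 -0.998] F [-0.8  0.6 -1.9] w 39.5 q6 -0.08
move tool mm [ 0.2 -2.8 10.5] units [ 0.004 -0.056  0.209] turn rad 0.002
cradle xy [-34.9  -2.3] r 103.9 swing 0.726 z 70.6 F cradle [ 0.7  0.7 -1.9] w 39.5 t 16.8
```

```bash
python3 -m crank '[{"travel":[0,-0.07,0.1],"turn":0},{"travel":[0,0,0.1],"turn":0},{"travel":[0,0,0.1],"turn":0},{"travel":[0,0,0],"turn":0}]' -1;python3 to.py 568.2 35.5 46 8.67;python3 sw.py
```

```text
t: 17.2
ee_pos: [566.9, 34.9, 53.2]
orientation: [2.014, 2.346, 0.035]
ft_force: [-0.1, -0.1, -2.9]
width: 39.0
t 17.20 p [566.9  34.9  53.2] x-axis deg 98.7 y-axis deg 8.76 tilt [ 0.052 -0.015 -0.999] F [-0.1 -0.1 -2.9] w 39.0 q6 -0.08
move tool mm [0.6 1.  7.2] units [0.012 0.02  0.144] turn rad 0.002
cradle xy [-35.4   1.3] r 106.9 swing 0.707 z 53.2 F cradle [-0.1  0.1 -2.9] w 39.0 t 17.2
```

```bash
python3 -m crank '[{"travel":[0,0.01,0.05],"turn":0},{"travel":[0,0,0.04],"turn":0},{"travel":[0,0,0],"turn":0}]' -1;python3 sw.py
python3 -m crank '[{"travel":[0,0,0.04],"turn":0},{"travel":[0,0,0.02],"turn":0},{"travel":[0,0,0],"turn":0}]' -1;python3 sw.py
```

```text
t: 17.5
ee_pos: [567.9, 34.8, 48.7]
orientation: [2.013, 2.346, 0.035]
ft_force: [-2.1, -0.7, 0.0]
width: 39.7
cradle xy [-35.7   0.4] r 106.4 swing 0.714 z 48.7 F cradle [-0.4  2.2  0. ] w 39.7 t 17.5
t: 17.8
ee_pos: [568.2, 34.5, 46.4]
orientation: [2.013, 2.346, 0.035]
ft_force: [-1.1, -0.7, 1.1]
width: 39.3
cradle xy [-36.    0.2] r 106.4 swing 0.718 z 46.4 F cradle [-0.6  1.2  1.1] w 39.3 t 17.8
```

```bash
python3 -m crank '[{"travel":[0,0,0],"turn":0},{"travel":[0,0,0],"turn":0},{"travel":[0,0,0],"turn":0}]' 0.2;python3 sw.py;python3 -m crank '[{"travel":[0,0,0],"turn":0},{"travel":[0,0,0],"turn":0},{"travel":[0,0,0],"turn":0},{"travel":[0,0,0],"turn":0}]' -1;python3 sw.py;python3 to.py
```

```text
t: 18.1
ee_pos: [569.2, 34.7, 46.7]
orientation: [2.012, 2.344, 0.038]
ft_force: [0.6, 0.3, -0.3]
width: 52.3
cradle xy [-35.9  -0.9] r 105.5 swing 0.724 z 46.7 F cradle [ 0.2 -0.6 -0.3] w 52.3 t 18.1
t: 18.5
ee_pos: [567.4, 34.6, 46.5]
orientation: [2.013, 2.347, 0.034]
ft_force: [0.6, 0.2, 1.0]
width: 39.8
cradle xy [-35.8   0.9] r 106.8 swing 0.712 z 46.5 F cradle [ 0.1 -0.6  1. ] w 39.8 t 18.5
t 18.50 p [567.4  34.6  46.5] x-axis deg 98.7 y-axis deg 8.78 tilt [ 0.051 -0.016 -0.999] F [0.6 0.2 1. ] w 39.8 q6 -0.08
```

```bash
python3 -m crank '[{"travel":[0.08,0,0],"turn":0},{"travel":[0.08,0,0],"turn":0},{"travel":[0.04,0,0],"turn":0},{"travel":[0,0,0],"turn":0}]' -1;python3 sw.py;python3 to.py
```

```text
t: 18.9
ee_pos: [566.0, 44.3, 46.5]
orientation: [2.013, 2.346, 0.032]
ft_force: [-0.5, -3.4, 1.5]
width: 39.5
cradle xy [-26.    0.9] r 100.7 swing 0.638 z 46.5 F cradle [-3.3  1.1  1.5] w 39.5 t 18.9
t 18.90 p [566.   44.3  46.5] x-axis deg 98.7 y-axis deg 8.79 tilt [ 0.052 -0.017 -0.999] F [-0.5 -3.4  1.5] w 39.5 q6 -0.06
```

```bash
python3 -m crank '[{"travel":[0.04,0,0],"turn":0},{"travel":[0,0,0],"turn":0}]' -1;python3 sw.py
```

```text
t: 19.1
ee_pos: [565.6, 46.5, 46.5]
orientation: [2.013, 2.346, 0.032]
ft_force: [-1.4, -1.3, 2.0]
width: 39.5
cradle xy [-23.8   0.9] r 99.4 swing 0.620 z 46.5 F cradle [-1.1  1.6  2. ] w 39.5 t 19.1
```

```bash
python3 -m crank '[{"travel":[0.04,0,0],"turn":0},{"travel":[0,0,0],"turn":0}]' -1|grep ft;python3 sw.py
python3 -m crank '[{"travel":[0.04,0,0],"turn":0},{"travel":[0,0,0],"turn":0}]' -1|grep ft;python3 sw.py
```

```text
ft_force: [-1.2, -1.4, 2.8]
cradle xy [-21.6   0.9] r 98.2 swing 0.602 z 46.5 F cradle [-1.2  1.4  2.8] w 39.4 t 19.3
ft_force: [-1.9, -2.1, 2.5]
cradle xy [-19.5   0.9] r 97.0 swing 0.584 z 46.5 F cradle [-1.8  2.1  2.5] w 39.3 t 19.5
```

```bash
python3 -m crank '[{"travel":[0.03,0,0],"turn":0},{"travel":[0,0,0],"turn":0}]' -1|grep ft;python3 sw.py
```

```text
ft_force: [-0.7, -1.2, 2.7]
cradle xy [-17.9   0.9] r 96.1 swing 0.570 z 46.5 F cradle [-1.1  0.9  2.7] w 39.1 t 19.7
```

```bash
python3 -m crank '[{"travel":[0.03,0,0],"turn":0},{"travel":[0,0,0],"turn":0}]' -1|grep ft;python3 sw.py
```

```text
ft_force: [-1.0, -2.2, 2.8]
cradle xy [-16.7   0.9] r 95.5 swing 0.560 z 46.5 F cradle [-2.   1.3  2.8] w 39.2 t 19.9
```

```bash
python3 -m crank '[{"travel":[0.03,0,0],"turn":0},{"travel":[0,0,0],"turn":0}]' -1|grep ft;python3 sw.py
```

```text
ft_force: [-1.7, -1.8, 2.1]
cradle xy [-16.2   0.9] r 95.2 swing 0.556 z 46.4 F cradle [-1.5  1.9  2.1] w 39.1 t 20.1
```

```bash
python3 -m crank '[{"travel":[0.03,0,0],"turn":0},{"travel":[0,0,0],"turn":0}]' -1|grep ft;python3 sw.py
```

```text
ft_force: [-0.8, -4.0, 2.3]
cradle xy [-16.1   0.9] r 95.1 swing 0.555 z 46.4 F cradle [-3.8  1.4  2.3] w 39.6 t 20.3
```

```bash
python3 -m crank '[{"travel":[0.03,0,0],"turn":0},{"travel":[0,0,0],"turn":0}]' -1|grep ft;python3 sw.py
```

```text
ft_force: [-1.0, -3.4, 1.9]
cradle xy [-16.1   0.9] r 95.1 swing 0.555 z 46.4 F cradle [-3.2  1.5  1.9] w 39.5 t 20.5
```

```bash
python3 -m crank '[{"travel":[0.04,0,0],"turn":0}]' -1|grep ft;python3 sw.py
```

```text
ft_force: [0.5, -17.5, 2.9]
cradle xy [-15.4   0.8] r 94.7 swing 0.548 z 46.5 F cradle [-17.3   2.2   2.9] w 39.0 t 20.6
```

```bash
python3 -m crank '[{"travel":[0.06,0,0],"turn":0}]' -1|grep ft;python3 sw.py
```

```text
ft_force: [0.5, -22.1, 3.6]
cradle xy [-14.3   0.8] r 94.2 swing 0.539 z 46.5 F cradle [-21.9   2.8   3.6] w 39.1 t 20.7
```

```bash
python3 -m crank '[{"travel":[0.06,0,0],"turn":0}]' -1|grep ft;python3 sw.py
```

```text
ft_force: [1.1, -24.0, 3.4]
cradle xy [-13.8   0.8] r 93.9 swing 0.535 z 46.5 F cradle [-23.9   2.5   3.4] w 39.6 t 20.8
```

That was too eager: three pushes chained without reading between them. Wrist force reached 24 N, part of it saddle friction. I'll ease back at once.

```bash
python3 -m crank '[{"travel":[0,0,0],"turn":0}]' -1|grep ft;python3 sw.py
```

```text
ft_force: [-0.3, -9.4, 1.9]
cradle xy [-15.3   0.8] r 94.7 swing 0.548 z 46.5 F cradle [-9.2  1.7  1.9] w 39.0 t 20.9
```

```bash
python3 -m crank '[{"travel":[0.01,0,0],"turn":0}]' -1|grep ft;python3 sw.py
```

```text
ft_force: [-1.1, -7.3, 2.9]
cradle xy [-15.7   0.8] r 94.9 swing 0.552 z 46.5 F cradle [-7.1  2.2  2.9] w 39.2 t 21.0
```

```bash
python3 -m crank '[{"travel":[0.02,0,0],"turn":0}]' -1|grep ft;python3 sw.py
```

```text
ft_force: [-0.5, -10.5, 3.4]
cradle xy [-15.7   0.8] r 94.9 swing 0.551 z 46.5 F cradle [-10.3   2.    3.4] w 39.3 t 21.1
```

```bash
python3 -m crank '[{"travel":[0.02,0,0],"turn":0},{"travel":[0.02,0,0],"turn":0}]' -1|grep ft;python3 sw.py
```

```text
ft_force: [0.6, -11.4, 2.7]
cradle xy [-15.7   0.8] r 94.9 swing 0.552 z 46.5 F cradle [-11.4   1.1   2.7] w 39.2 t 21.3
```

```bash
python3 -m crank '[{"travel":[0.02,0,0],"turn":0},{"travel":[0.02,0,0],"turn":0},{"travel":[0.02,0,0],"turn":0}]' -1|grep ft;python3 sw.py
```

```text
ft_force: [0.6, -9.9, 2.1]
cradle xy [-15.7   0.9] r 94.9 swing 0.551 z 46.5 F cradle [-9.9  0.9  2.1] w 39.5 t 21.6
```

```bash
python3 -m crank '[{"travel":[0.01,0,0],"turn":0},{"travel":[0,0,0],"turn":0},{"travel":[0,0,0],"turn":0},{"travel":[0,0,0],"turn":0}]' 0.35;python3 sw.py
python3 -m crank '[{"travel":[0,0,-0.2],"turn":0},{"travel":[0,0,-0.4],"turn":0},{"travel":[0,0,-0.5],"turn":0},{"travel":[0,0,-0.5],"turn":0},{"travel":[0,0,-0.5],"turn":0},{"travel":[0,0,-0.2],"turn":0},{"travel":[0,0,0],"turn":0}]' 0.35;python3 sw.py;python3 to.py
python3 - <<'E'
from h import *
for n in("scene","top"):
    im=imaging.get_image(n);cv2.imwrite(f"pics/{n}6.png",im)
s=cv2.imread("pics/scene6.png");t=cv2.imread("pics/top6.png")
a=cv2.resize(s[140:260,330:450],None,fx=5,fy=5,interpolation=cv2.INTER_CUBIC)
cv2.imwrite("pics/e6.png",cv2.convertScaleAbs(a,alpha=1.6))
E
```

```text
t: 22.0
ee_pos: [564.8, 56.2, 46.1]
orientation: [2.003, 2.335, 0.014]
ft_force: [1.0, 0.3, 0.0]
width: 58.9
cradle xy [-14.    0.2] r 93.5 swing 0.540 z 46.1 F cradle [ 0.1 -1.   0. ] w 58.9 t 22.0
t: 22.7
ee_pos: [557.8, 61.9, 167.4]
orientation: [2.002, 2.337, 0.015]
ft_force: [0.4, -0.1, -0.7]
width: 59.6
cradle xy [-7.3  6.3] r 95.7 swing 0.447 z 167.4 F cradle [-0.2 -0.3 -0.7] w 59.6 t 22.7
t 22.70 p [557.8  61.9 167.4] x-axis deg 98.8 y-axis deg 8.89 tilt [ 0.055 -0.034 -0.998] F [ 0.4 -0.1 -0.7] w 59.6 q6 -0.01
```

View pics/e6.png

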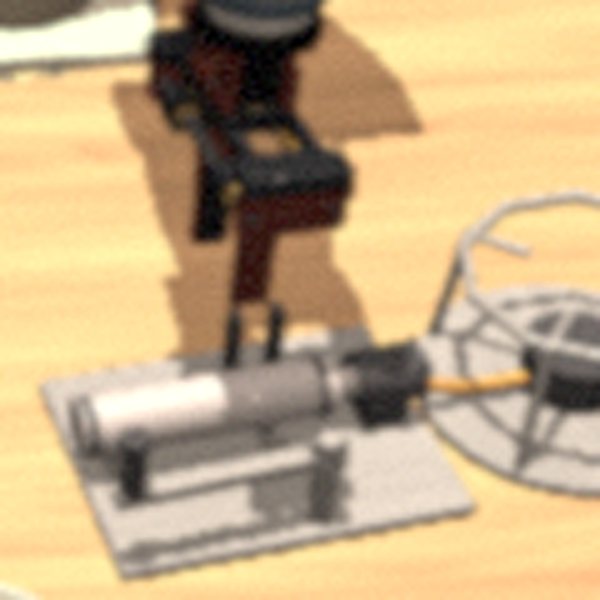

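The cartridge lies in the cradle with its nose in the socket; the pin cap is at scene (356,228). Next, back to the pin.

```bash
python3 - <<'E'
from h import *
o=np.array([562.9,70.1]);th=1.722;ex=np.array([np.cos(th),np.sin(th)]);ey=np.array([-ex[1],ex[0]])
for s in(1.55,1.6,1.65):
    w=o+(34-128*np.sin(s))*ex+(-80+128*np.cos(s))*ey;print(s,w.round(1),proj("scene",np.r_[w,112]).round(1),proj("top",np.r_[w,112]).round(1))
t=cv2.imread("pics/top6.png")[160:230,240:320];s=cv2.imread("pics/scene6.png")[210:250,340:380]
cv2.imwrite("pics/e7.png",cv2.convertScaleAbs(np.hstack([cv2.resize(t,(400,350)),cv2.resize(s,(350,350),interpolation=cv2.INTER_NEAREST)]),alpha=1.6))
E
python3 to.py 660.2 -11.5 170 8.67
```

```text
1.55 [653.5 -11.2] [356.5 225.1] [297.9 170. ]
1.6 [659.8 -10.2] [357.2 226.5] [297.7 168.5]
1.65 [666.1  -8.9] [358.  227.9] [297.4 167. ]
t 22.80 p [557.   61.7 165.7] x-axis deg 98.8 y-axis deg 8.88 tilt [ 0.053 -0.035 -0.998] F [-0.1 -0.4 -0.3] w 59.5 q6 -0.01
move tool mm [-88.2  90.7   3.7] units [-1.763  1.815  0.074] turn rad 0.004
```

View pics/e7.png

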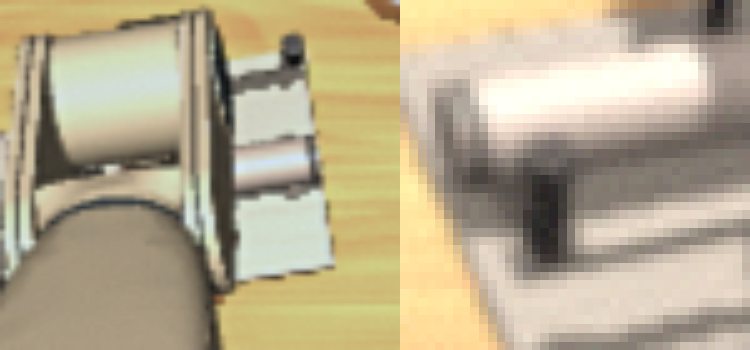

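```bash
python3 -m crank '[{"travel":[-0.3,0.3,0],"turn":0},{"travel":[-0.45,0.45,0],"turn":0},{"travel":[-0.45,0.45,0],"turn":0},{"travel":[-0.4,0.42,0],"turn":0},{"travel":[-0.15,0.15,0],"turn":0},{"travel":[0,0,0],"turn":0},{"travel":[0,0,0],"turn":0}]' 0.2;python3 to.py 659.8 -10.8 120 8.67
```

```text
t: 23.5
ee_pos: [654.0, -12.8, 161.7]
orientation: [2.011, 2.351, -0.006]
ft_force: [0.0, 0.3, 0.1]
width: 52.6
t 23.50 p [654.  -12.8 161.7] x-axis deg 98.9 y-axis deg 8.93 tilt [ 0.034 -0.034 -0.999] F [0.  0.3 0.1] w 52.6 q6 -0.15
move tool mm [ 2.7  4.9 41.8] units [0.054 0.098 0.836] turn rad 0.005
```

```bash
python3 -m crank '[{"travel":[0.05,0.09,0.2],"turn":0.05},{"travel":[0,0,0.3],"turn":0},{"travel":[0,0,0.25],"turn":0},{"travel":[0,0,0.05],"turn":0},{"travel":[0,0,0],"turn":0}]' 0.2;python3 to.py 659.8 -10.8 90.5 8.67
```

```text
t: 24.0
ee_pos: [655.6, -7.9, 116.3]
orientation: [2.017, 2.351, -0.011]
ft_force: [0.5, -0.4, -0.4]
width: 52.9
t 24.00 p [655.6  -7.9 116.3] x-axis deg 98.7 y-axis deg 8.78 tilt [ 0.029 -0.034 -0.999] F [ 0.5 -0.4 -0.4] w 52.9 q6 -0.14
move tool mm [-2.5  3.1 26. ] units [-0.05   0.063  0.52 ] turn rad 0.002
```

```bash
python3 -m crank '[{"travel":[-0.05,0.06,0.1],"turn":0},{"travel":[0,0,0.15],"turn":0},{"travel":[0,0,0.15],"turn":0},{"travel":[0,0,0.1],"turn":0},{"travel":[0,0,0],"turn":0}]' 0.2;python3 to.py 659.8 -10.8 90.5 8.67
```

```text
t: 24.5
ee_pos: [660.4, -11.2, 89.9]
orientation: [2.016, 2.35, -0.01]
ft_force: [0.6, -0.6, -0.4]
width: 52.7
t 24.50 p [660.4 -11.2  89.9] x-axis deg 98.7 y-axis deg 8.77 tilt [ 0.03  -0.034 -0.999] F [ 0.6 -0.6 -0.4] w 52.7 q6 -0.14
move tool mm [ 0.4 -0.5 -0.7] units [ 0.009 -0.01  -0.013] turn rad 0.002
```

```bash
python3 -m crank '[{"travel":[0,0,0],"turn":0},{"travel":[0,0,0],"turn":0},{"travel":[0,0,0],"turn":0},{"travel":[0,0,0],"turn":0},{"travel":[0,0,0],"turn":0},{"travel":[0,0,0],"turn":0}]' -1;python3 sw.py
python3 -m crank '[{"travel":[0,0,-0.1],"turn":0},{"travel":[0,0,-0.15],"turn":0},{"travel":[0,0,-0.15],"turn":0}]' -1; python3 sw.py
```

```text
t: 25.1
ee_pos: [660.8, -11.1, 90.7]
orientation: [2.016, 2.35, -0.009]
ft_force: [-0.2, -0.5, -0.5]
width: 18.8
cradle xy [-95.1 -84.5] r 129.1 swing 1.606 z 90.7 F cradle [-0.4  0.3 -0.5] w 18.8 t 25.1
t: 25.4
ee_pos: [656.7, -10.1, 107.9]
orientation: [2.02, 2.355, -0.016]
ft_force: [0.6, -2.2, -10.2]
width: 18.7
cradle xy [-93.4 -80.6] r 127.4 swing 1.576 z 107.9 F cradle [ -2.2  -0.3 -10.2] w 18.7 t 25.4
```

```bash
python3 -m crank '[{"travel":[0,0,-0.15],"turn":0},{"travel":[0,0,-0.04],"turn":0},{"travel":[0,0,0],"turn":0}]' -1; python3 sw.py;python3 to.py
```

```text
t: 25.7
ee_pos: [655.3, -10.3, 117.7]
orientation: [2.021, 2.356, -0.019]
ft_force: [-0.1, -1.0, -12.3]
width: 18.9
cradle xy [-93.4 -79.2] r 127.4 swing 1.565 z 117.7 F cradle [ -1.    0.3 -12.3] w 18.9 t 25.7
t 25.70 p [655.3 -10.3 117.7] x-axis deg 98.7 y-axis deg 8.76 tilt [ 0.021 -0.034 -0.999] F [ -0.1  -1.  -12.3] w 18.9 q6 -0.14
```

```bash
python3 -m crank '[{"travel":[0.016,-0.255,0],"turn":0},{"travel":[0.041,-0.253,0],"turn":0},{"travel":[0.066,-0.247,0],"turn":0},{"travel":[0.09,-0.24,0],"turn":0}]' -1; python3 sw.py
```

```text
t: 26.1
ee_pos: [602.7, -7.4, 115.6]
orientation: [2.022, 2.355, -0.019]
ft_force: [0.8, 3.7, -12.6]
width: 18.8
cradle xy [-82.6 -27.7] r 127.8 swing 1.149 z 115.6 F cradle [  3.5  -1.3 -12.6] w 18.8 t 26.1
```

```bash
python3 -m crank '[{"travel":[0.116,-0.228,-0.01],"turn":0},{"travel":[0.138,-0.215,-0.01],"turn":0},{"travel":[0.159,-0.2,-0.01],"turn":0},{"travel":[0.178,-0.184,-0.01],"turn":0}]' -1; python3 sw.py
```

```text
t: 26.5
ee_pos: [554.5, 17.9, 116.1]
orientation: [2.024, 2.354, -0.015]
ft_force: [3.1, 3.3, -12.6]
width: 18.8
cradle xy [-50.3  16.2] r 127.9 swing 0.720 z 116.1 F cradle [  2.8  -3.6 -12.6] w 18.8 t 26.5
```

```bash
python3 -m crank '[{"travel":[0.2,-0.159,-0.01],"turn":0},{"travel":[0.216,-0.138,-0.01],"turn":0},{"travel":[0.228,-0.116,-0.01],"turn":0},{"travel":[0.239,-0.093,-0.01],"turn":0}]' -1; python3 sw.py
```

```text
t: 26.9
ee_pos: [521.4, 61.2, 117.1]
orientation: [2.022, 2.352, -0.011]
ft_force: [5.3, 1.2, -12.1]
width: 19.1
cradle xy [-2.6 42.4] r 127.7 swing 0.291 z 117.1 F cradle [  0.4  -5.4 -12.1] w 19.1 t 26.9
```

```bash
python3 -m crank '[{"travel":[0.249,-0.06,0],"turn":0},{"travel":[0.253,-0.036,0],"turn":0},{"travel":[0.15,-0.012,0],"turn":0},{"travel":[0.03,0,0],"turn":0},{"travel":[0,0,0],"turn":0}]' -1; python3 sw.py;python3 to.py
python3 - <<'E'
from h import *
for n in("scene","top"):
    im=imaging.get_image(n);cv2.imwrite(f"pics/{n}8.png",im)
s=cv2.imread("pics/scene8.png")
a=cv2.resize(s[170:240,350:430],None,fx=9,fy=8,interpolation=cv2.INTER_CUBIC)
cv2.imwrite("pics/e8.png",cv2.convertScaleAbs(a,alpha=1.7))
E
```

```text
t: 27.4
ee_pos: [510.7, 98.8, 116.2]
orientation: [2.017, 2.353, -0.009]
ft_force: [3.8, 0.1, -13.0]
width: 18.8
cradle xy [36.3 47.3] r 127.3 swing -0.018 z 116.2 F cradle [ -0.5  -3.8 -13. ] w 18.8 t 27.4
t 27.40 p [510.7  98.8 116.2] x-axis deg 98.8 y-axis deg 8.84 tilt [ 0.028 -0.032 -0.999] F [  3.8   0.1 -13. ] w 18.8 q6 0.08
```

View pics/e8.png

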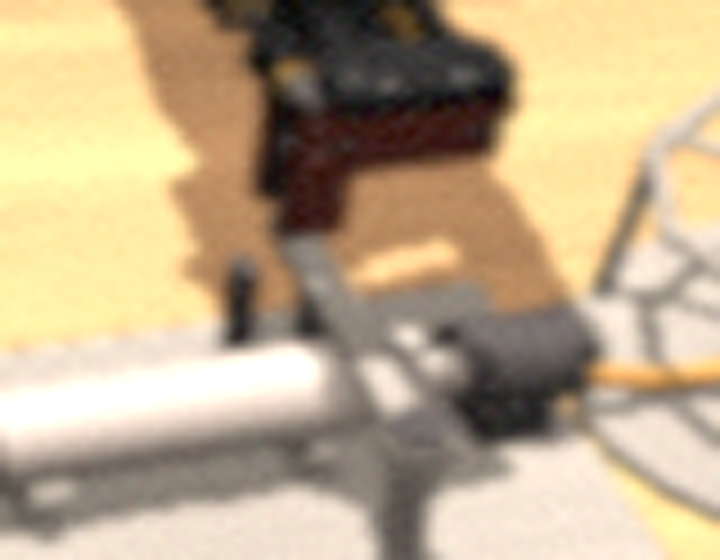

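```bash
python3 -m crank '[{"travel":[-0.015,0,0.06],"turn":0},{"travel":[0,0,0.08],"turn":0},{"travel":[0,0,0],"turn":0}]' -1; python3 sw.py
```

```text
t: 27.8
ee_pos: [510.9, 96.4, 108.5]
orientation: [2.02, 2.352, -0.01]
ft_force: [2.7, 0.8, -10.6]
width: 18.7
cradle xy [33.8 47.4] r 127.4 swing 0.001 z 108.5 F cradle [  0.4  -2.7 -10.6] w 18.7 t 27.8
```

```bash
python3 -m crank '[{"travel":[0.01,0,0.08],"turn":0},{"travel":[0.005,0,0.08],"turn":0},{"travel":[0,0,0],"turn":0}]' -1; python3 sw.py
```

```text
t: 28.1
ee_pos: [510.8, 96.3, 99.7]
orientation: [2.021, 2.351, -0.011]
ft_force: [3.0, 0.6, -9.9]
width: 18.6
cradle xy [33.8 47.5] r 127.5 swing 0.002 z 99.7 F cradle [ 0.1 -3.1 -9.9] w 18.6 t 28.1
```

```bash
python3 -m crank '[{"travel":[0.005,0,0.06],"turn":0},{"travel":[0,0,0.05],"turn":0},{"travel":[0,0,0],"turn":0}]' -1; python3 sw.py
```

```text
t: 28.4
ee_pos: [510.5, 96.4, 96.0]
orientation: [2.021, 2.351, -0.012]
ft_force: [-1.1, 0.4, -0.4]
width: 18.7
cradle xy [33.9 47.8] r 127.8 swing 0.000 z 96.0 F cradle [ 0.5  1.  -0.4] w 18.7 t 28.4
```

The bar rests on the cartridge, as the load has left the wrist. Releasing and raising the hand.

```bash
python3 -m crank '[{"travel":[0,0,0],"turn":0},{"travel":[0,0,0],"turn":0},{"travel":[0,0,0],"turn":0},{"travel":[0,0,0],"turn":0}]' 0.2;python3 sw.py
python3 -m crank '[{"travel":[0,0,-0.2],"turn":0},{"travel":[0,0,-0.4],"turn":0},{"travel":[0,0,-0.6],"turn":0},{"travel":[0,0,-0.6],"turn":0},{"travel":[-0.6,-0.6,-0.6],"turn":0},{"travel":[-0.8,-0.8,0],"turn":0},{"travel":[-0.8,-0.8,0],"turn":0},{"travel":[-0.8,-0.8,0],"turn":0},{"travel":[-0.8,-0.4,0],"turn":0},{"travel":[-0.8,0,0],"turn":0},{"travel":[-0.8,0,0],"turn":0},{"travel":[0,0,0],"turn":0}]' 0.2;python3 to.py
python3 - <<'E'
from h import *
for n in("scene","top"):
    im=imaging.get_image(n);cv2.imwrite(f"pics/{n}9.png",im)
s=cv2.imread("pics/scene9.png");t=cv2.imread("pics/top9.png")
a=cv2.resize(s[170:250,350:430],None,fx=5,fy=5,interpolation=cv2.INTER_CUBIC)
b=cv2.resize(t[160:225,240:305],(400,400),interpolation=cv2.INTER_CUBIC)
cv2.imwrite("pics/e9.png",cv2.convertScaleAbs(np.hstack([a,b]),alpha=1.7))
E
```

```text
t: 28.8
ee_pos: [512.8, 96.9, 98.3]
orientation: [2.019, 2.349, -0.005]
ft_force: [-0.4, 0.4, 0.0]
width: 47.4
cradle xy [34.  45.5] r 125.5 swing -0.000 z 98.3 F cradle [0.5 0.4 0. ] w 47.4 t 28.8
t: 30.0
ee_pos: [390.4, -184.4, 234.3]
orientation: [2.005, 2.345, 0.003]
ft_force: [0.4, 0.0, 0.1]
width: 52.7
t 30.00 p [ 390.4 -184.4  234.3] x-axis deg 98.9 y-axis deg 8.98 tilt [ 0.044 -0.035 -0.998] F [0.4 0.  0.1] w 52.7 q6 -0.61
```

View pics/e9.png

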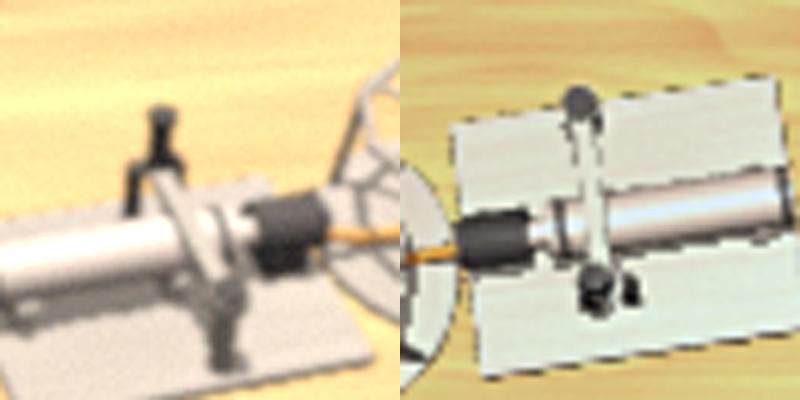

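View pics/scene9.png

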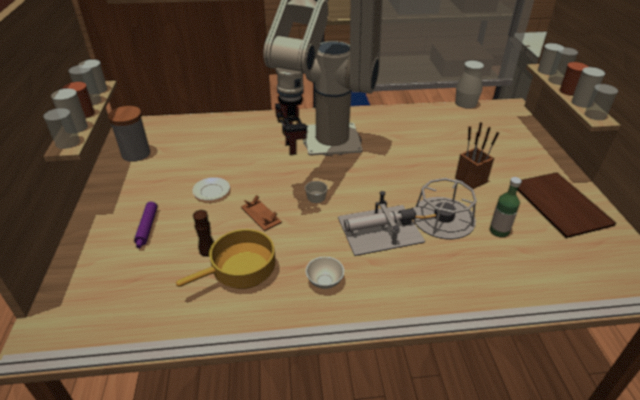

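The bar lies across the cartridge between the keeper lugs (pin cap in scene at (382,192), top at (272,205)), and the bystanders look unmoved. One last numeric check.

Run:
```python
from h import *
a=cv2.imread("pics/scene0.png");b=cv2.imread("pics/scene9.png")
for nm,(u,v,r) in dict(pot=(243,258,38),caddy=(474,165,25),bowl=(325,275,24),mill=(203,232,25),kirsch=(505,210,28),saucer=(211,189,22),ramekin=(316,191,13)).items():
    A=cv2.cvtColor(a[v-r:v+r,u-r:u+r],6).astype(np.float32);B=cv2.cvtColor(b[v-r:v+r,u-r:u+r],6).astype(np.float32)
    w=cv2.createHanningWindow(A.shape[::-1],cv2.CV_32F);print(nm,np.round(cv2.phaseCorrelate(A,B,w)[0],2),round(float(np.abs(A-B).mean()),1))
# cartridge axis from top view: silhouette of body on z=45, rows right of the bar
im=cv2.imread("pics/top9.png");o=np.array([562.9,70.1]);th=1.722;ex=np.array([np.cos(th),np.sin(th)]);ey=np.array([-ex[1],ex[0]])
for n in("scene6","scene9"):
    i=cv2.imread(f"pics/{n}.png");print(n,[proj("scene",np.r_[o+x*ex,45]).round(1).tolist() for x in(-101,)], i[222:232,338:352,1].mean(0).round().astype(int).tolist())
```

```text
pot [-0.02 -0.02] 2.3
caddy [-0.   -0.21] 2.7
bowl [-0.11 -0.09] 0.6
mill [-0.02 -0.18] 0.8
kirsch [0.08 0.08] 1.6
saucer [0.68 0.58] 1.5
ramekin [0.5  0.52] 23.7
scene6 [[345.8, 225.1]] [140, 137, 132, 128, 122, 109, 88, 74, 79, 82, 74, 82, 98, 105]
scene9 [[345.8, 225.1]] [139, 136, 131, 126, 121, 108, 87, 72, 78, 79, 73, 81, 97, 104]
```

```bash
python3 -c "
from workcell import workorder
print(workorder.close_job())"
```

```text
the job is handed in; nothing more can be done
None
```

I carried the loading through to the end and handed it in at about 30 s of the 72 s allowed; no verdict came back. The one real doubt is the force on the seal.

- **Bar aside:** I lifted the bar about 26 mm, turned it to about 1.6 rad and let it down slowly there.
- **Pressing home:** I laid the cartridge in the cradle, let go and regripped it so it lay level, then pushed it in. The nose met the seal about 10 mm inside the socket, and I held it there at about 10 N for roughly 0.6 s.
- **Too hard for a moment:** Before that hold I ran three pushes in one go without checking the force between them, and the wrist sensor reached 24 N. Part of that was saddle friction; from the seal's travel I put its share at 14–19 N, below the 22 N limit. I could not measure the seal force directly.
- **Bar back:** I swung the bar back and lowered it at about 0.05 m/s. It came to rest at about 5 mm lift and 0.00 rad, judged from the hand's position.
- **Last checks:** The pictures show the bar between the keeper lugs over the cartridge. The cartridge's rear end is unchanged after clamping, and no bystander moved more than about a pixel (4 mm).
- **Ramekin:** Its picture patch had changed more than the others (mean difference 23.7, against 0.6–2.7). I put that down to the arm's shadow, as the measured shift was only about half a pixel each way.
- **Not measured:** I had no direct reading of the bar's clamping force, or of the seal contact after I let go.

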